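# Load the reference blocks into the purge dock with the hooked rod

### The job

The lapped reference blocks on the roof of the purge dock have to be stored inside it. Take the hooked rod, reach it under the roof's ledge, drop its hook into the hidden pull eye and draw the stiff carriage out to its outer stop, then put every block flat into a pocket of its own (any pocket, long side along the pocket). Then push the loaded carriage fully home against its inner stop, and leave the hooked rod standing upright on its handle with the handle on the blue pad; do not disturb the small lab bottle.

Things in the scene. Friction and masses are not known exactly. Their poses are not given: they have to be found in the camera images.
- dock: purge dock, fixed: green roof on two aluminium walls, open in front and behind; 100 mm deep (x -50 front edge to +50), 170 wide (y), origin under its centre on the table. Roof slab z = 82 to 90 mm, 6 mm lip round its edge; free gap below 82 mm high, 156 wide. Carriage slides out along dock -x. Blocks wait on the roof. A cabinet 232 mm high stands close behind
- carriage (a joint): how far the dark steel carriage is drawn out along the dock's -x, m: 0 = fully home at its inner stop (out of sight), 0.112 = at its outer stop. Stiff: it sticks until pulled or pushed with about 5 N, then needs 5 to 7 N, and stays where it is left
- eye (a point): centre of the steel pull eye on the carriage's front: a level ring (axis vertical) of 5 mm bar, 24 mm inside, 34 outside, 28 mm above the table, open above and below. Carriage home: hidden under the roof at dock x = -25, y = 0 mm. Axes as the dock's. The carriage tray (rim top at z = 20 mm) begins 18 mm behind it (+x)
- rod_handle (a point): centre of the hooked rod's orange handle (loose, 0.15 kg): a block 64 mm long (x), 22 wide (y), standing on a steel foot 48 wide, 3 thick; 24 high in all, underside 12 mm below this point; grip across the 22 mm. A 7 mm steel rod leaves its +x end, axis 18.5 mm above the underside, to x = +90 mm, then turns straight down as a 7 mm peg (the hook) ending level with the underside, 15 mm clear
- rod_tip (a point): lower end of the hook peg of the rod, level with the handle's underside: 90 mm ahead of the handle's centre along the tool's x and 12 mm below it
- pad: the blue parking pad of the hooked rod, fixed on the table: 85 mm (its x) by 180 mm (its y), 5 mm thick, origin at the centre of its underside; its axes need not line up with the dock's
- pocket_1 (a point): centre of the floor of the left (+y) pocket of the carriage, 16 mm above the table; axes as the dock's. The pocket is 51 mm long (x) by 36 mm wide (y) inside a rim 4 mm high; the three pockets lie side by side 55 mm apart, their centres 46.5 mm behind the eye's centre. It moves with the carriage
- pocket_2 (a point): centre of the floor of the middle pocket of the carriage, 16 mm above the table; axes as the dock's. The pocket is 51 mm long (x) by 36 mm wide (y) inside a rim 4 mm high; the three pockets lie side by side 55 mm apart, their centres 46.5 mm behind the eye's centre. It moves with the carriage
- pocket_3 (a point): centre of the floor of the right (-y) pocket of the carriage, 16 mm above the table; axes as the dock's. The pocket is 51 mm long (x) by 36 mm wide (y) inside a rim 4 mm high; the three pockets lie side by side 55 mm apart, their centres 46.5 mm behind the eye's centre. It moves with the carriage
- block_a_mid (a point): centre of reference block a: grey lapped steel block, 30 (x) by 45 (y) by 20 mm high, 0.15 to 0.27 kg, at first on the dock's roof, 45 mm side roughly along the dock's x; grip its long sides, 30 mm apart. All are alike; one of the three may be absent
- block_b_mid (a point): centre of reference block b: grey lapped steel block, 30 (x) by 45 (y) by 20 mm high, 0.15 to 0.27 kg, at first on the dock's roof, 45 mm side roughly along the dock's x; grip its long sides, 30 mm apart. All are alike; one of the three may be absent
- block_c_mid (a point): centre of reference block c: grey lapped steel block, 30 (x) by 45 (y) by 20 mm high, 0.15 to 0.27 kg, at first on the dock's roof, 45 mm side roughly along the dock's x; grip its long sides, 30 mm apart. All are alike; one of the three may be absent
- lab_bottle: bystander: small brown lab bottle beside the dock, 36 mm across, 79 mm high, origin at the centre of its underside; leave it alone

How it is judged:
By the outcome, as a careful person would: the job done as asked, in the order asked, and still so for the second after the job is handed in, with the robot touching nothing.
Of block_a, block_b, block_c only 2 to 3 are there at a start; the rules pass over those that are not, and their reading is None.
At some moment in a run one of hook_rod may be knocked a few centimetres aside while the robot is not near it.
Once in a run the grip may slacken for a moment while it holds something.
It also fails if it takes over 208 s, if anything falls off the work surface, if the arm or the gripper's body presses on something with over 40 N, if the wrist force passes 120 N, or if a joint passes its speed limit or range.

### The arm

A 6-joint arm with a two-finger parallel gripper is mounted at the origin on the work surface; the furniture and walls round the work are solid. World frame = base frame: x ahead of the robot, y to its left, z up, the work surface at z = 0. Lengths are in mm, angles in rad, forces in N, time in s.
With the tool pointing down it reaches from about 275 to 1000 mm from the base axis. Payload 8.4 kg.
Tool frame: the origin (TCP) lies between the finger pads; the fingertips stand 8 mm ahead of it and the grasp point (between the pads) lies 11 mm behind it (tcp_to_tips is the distance from the TCP to the fingertips, in mm); z points along the fingers, y is the line along which they close (so a half turn about z gives the same grasp; the last joint's range is limited). The gripper opens to 85 mm and grips with 20 to 120 N. Pads are 22 mm wide; open, the fingers measure 114 mm over their backs; the gripper's body (76 mm by 85 mm) begins 54 mm behind the grasp point. The pads swing forward as they close: fully open they stand 13 mm farther back than shut.
Start: joints at [-1.305, 0.353, 1.633, -0, 1.155, -0.002], TCP at [165.38, -602.725, 239.281] pointing down, gripper open.
Joint ranges: [-2.63, 2.63], [-0.92, 2.1], [0.06, 2.66], [-1.3, 4.44], [0, 2.69], [-3.02, 3.02]. Speed limits (rad/s): [2.22, 2.22, 2.79, 3.14, 3.14, 3.14].

### API

Orientations are given as [roll, pitch, yaw] about the fixed x, y, z axes, in that order (R = Rz(yaw) Ry(pitch) Rx(roll)).
In Python, from rig import * gives the robot as it stands.
- The arm moves only by the tool step_arm, never from a script. Its argument "motion" is a list of rows, each an object with "claw": the finger opening in mm, from 0 to 85.4; "delta_pos": the shift along the tool's x, y, z in mm, a list of three; "turn": the turn about the tool's z in rad. In form: [{"claw": claw, "delta_pos": [dx, dy, dz], "turn": turn}, ...]. A call has 1 to 8 rows; each row shifts and turns the commanded pose from where the row before left it, along the tool's axes as they then stand; what a row does not reach is not made up. A row lasts 1/12 s, in which the tool goes at most 41.7 mm and 7.16 degrees, less where a joint would pass 70% of its speed; a pose out of reach is approached as far as the arm can. A call is refused whole if a number of a shift passes 41.7 or a number of a turn 0.125, either way. A call with a gripper value outside its range is refused whole. The fingers move at their own pace and stop on an object; "force" is the grip in N (left out, the last holds). Time passes only in rows, so rows that do not move let the fingers close. It gives the time, the measured TCP pose, the force, the opening and the grip force at its end, in the units of the state.
- sense(): the state, without advancing time (a new reading comes with each control period).
- grab_frame(name): name is "scene" or "top"; returns a dict with "img" (384x512x3 uint8, red, green, blue), "vertical_fov" (degrees; the focal length in pixels is half the picture's height over the tangent of half this angle, whatever the lens; pixels are square), "cx", "cy" (the principal point, pixels), "D" ([k1, k2, p1, p2, k3] as OpenCV has them; the pictures are not rectified), "R" (3x3) and "t" (3): a world point X has camera coordinates R X + t. Camera axes: x right, y down, z forward; pixel columns grow to the right and rows downward; lengths in mm; the calibration is good to about 2 mm. A picture is of the moment at which its call begins. There is no depth.
- sign_off(): hands the job in; it is judged then, once.
The state is a dict: "clock": time; "qpos": joint angles; "qvel": joint speeds; "joint_efforts": joint torques, N m; "eef_pos": TCP position; "tcp_rot": TCP orientation; "contact_force": force on the tool from outside, world axes, zero at the start; "wrist_torque": the same for the moment, N m; "opening": opening from 0.0 (shut) to 1.0 (fully open); "grasp_force": force on a finger pad.
Only numpy, scipy, OpenCV 4.12 (cv2) and the standard library are available. Lean on these libraries where they do the work, as an engineer would, in place of code of your own. Each camera call takes 0.05 s, during which the arm holds its last target. There are 200 camera calls.

## Working session

There is one attempt and no reset: what is moved stays moved. The work goes in short steps, Python scripts to look and compute and a tool call to move; the robot and the scene stay as the last step left them, time stands still between calls to the robot, and variables do not carry over. Pictures are saved under pics/ and viewed, at most 14 in all, crops included, and the job is handed in when it is done.

Besides the shell and the picture viewer there is one more tool, called by a JSON object that holds its "method" and its "body". step_arm: Moves the arm, as the interface text tells. Its arguments: {"type":"object","properties":{"motion":{"type":"array","items":{"type":"object","properties":{"claw":{"type":"number"},"delta_pos":{"type":"array","items":{"type":"number"}},"turn":{"type":"number"}}}},"force":{"type":"number"}},"required":["motion"]}

```bash
ls; mkdir -p pics; cat > h.py <<'E'
from rig import *
import numpy as np, cv2
def K(f):
    fl=f["img"].shape[0]/2/np.tan(np.radians(f["vertical_fov"])/2)
    return np.array([[fl,0,f["cx"]],[0,fl,f["cy"]],[0,0,1.]])
def ray(f,uv):
    uv=np.array(uv,float).reshape(-1,1,2)
    n=cv2.undistortPoints(uv,K(f),np.array(f["D"],float)).reshape(-1,2)
    R=np.array(f["R"]);t=np.array(f["t"])
    return -R.T@t,(np.c_[n,np.ones(len(n))]@R)
def plane(f,uv,z):
    o,d=ray(f,uv); s=(z-o[2])/d[:,2]; return o+d*s[:,None]
def proj(f,X):
    R=np.array(f["R"]);r,_=cv2.Rodrigues(R)
    return cv2.projectPoints(np.array(X,float).reshape(-1,1,3),r,np.array(f["t"],float),K(f),np.array(f["D"],float))[0].reshape(-1,2)
def tri(f1,u1,f2,u2):
    a,d=ray(f1,u1);b,e=ray(f2,u2);out=[]
    for p,q in zip(d,e):
        p=p/np.linalg.norm(p);q=q/np.linalg.norm(q)
        A=np.c_[p,-q];s=np.linalg.lstsq(A,b-a,rcond=None)[0]
        x=a+p*s[0];y=b+q*s[1];out.append([*((x+y)/2),np.linalg.norm(x-y)])
    return np.array(out)
def save(f,n): cv2.imwrite("pics/"+n,cv2.cvtColor(f["img"],cv2.COLOR_RGB2BGR))
E
python3 - <<'E'
from h import *
import pickle
for n in("scene","top"):
    f=grab_frame(n);save(f,n+"0.png");pickle.dump(f,open(n+"0.pkl","wb"))
    print(n,f["vertical_fov"],f["D"],-np.array(f["R"]).T@f["t"],np.array(f["R"])[2])
print(sense())
E
```

```text
pics
scene 43.47810340699806 [-0.19051053  0.          0.          0.          0.        ] [-110.88257397 -426.32315979  677.96004087] [ 0.70144225  0.24506481 -0.66926976]
top 42.88899323433633 [-0.1858501  0.         0.         0.         0.       ] [ 436.91952695 -216.18969405  975.33121945] [ 0.07382509  0.01704526 -0.99712553]
{'clock': 0.1, 'qpos': array([-1.30542106e+00,  3.53554951e-01,  1.63403348e+00,  1.37444623e-05,
        1.15520005e+00, -2.37989435e-03]), 'qvel': array([ 0.0007431 , -0.00058512, -0.0007413 ,  0.00131511,  0.00093003,
       -0.0017254 ]), 'joint_efforts': array([ 9.45967840e-04, -6.06356406e+01, -3.42820680e+01,  6.45025307e-05,
        4.06809209e-03,  1.14256713e-05]), 'eef_pos': array([ 165.26562198, -602.33841014,  238.66294567]), 'tcp_rot': array([-3.14039685e+00, -1.54137477e-05,  2.67749597e-01]), 'contact_force': array([ 0.50748974, -0.42620704, -0.86744382]), 'wrist_torque': array([ 0.02810935, -0.01464084, -0.00278314]), 'grasp_force': 0.0, 'opening': 0.9963635668129726}
```

View pics/scene0.png

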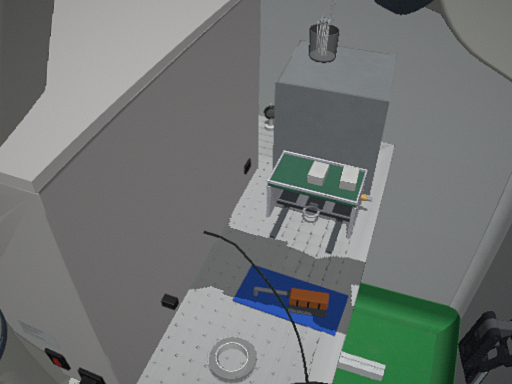

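View pics/top0.png

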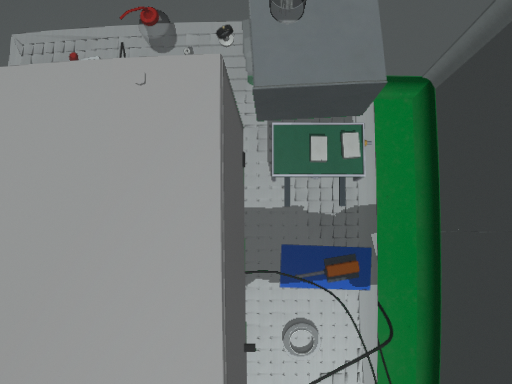

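The scene shows the dock with two blocks on the roof (top view about (319,148) and (351,145)). The rod lies on the blue pad, with its handle at (342,267) and its hook pointing left. A tall cabinet stands to the left, and the bottle sits at the right of the dock near (368,142). The pull eye shows at (311,213) in the scene view. Next I'll measure.

```bash
python3 - <<'E'
from h import *
import pickle
S=pickle.load(open("scene0.pkl","rb"));T=pickle.load(open("top0.pkl","rb"))
a=cv2.resize(T["img"][110:300,250:385],None,fx=3,fy=3,interpolation=cv2.INTER_CUBIC)
b=cv2.resize(S["img"][140:335,225:385],None,fx=2.9,fy=2.9,interpolation=cv2.INTER_CUBIC)
b=b[:a.shape[0]];a=a[:b.shape[0]]
a=a[:,:400]
cv2.imwrite("pics/crop1.png",cv2.cvtColor(np.hstack([a,b[:,:400]]),cv2.COLOR_RGB2BGR))
def masks(f):
    h=cv2.cvtColor(f["img"],cv2.COLOR_RGB2HSV);H,s,v=cv2.split(h)
    return dict(orange=(H<15)&(s>150)&(v>90),blue=(H>105)&(H<130)&(s>150)&(v>60),roof=(H>65)&(H<90)&(s>100)&(v>40)&(v<140))
for n,f in(("S",S),("T",T)):
    for k,m in masks(f).items():
        c,_=cv2.findContours(m.astype(np.uint8),cv2.RETR_EXTERNAL,cv2.CHAIN_APPROX_NONE)
        for q in sorted(c,key=cv2.contourArea)[-4:]:
            if cv2.contourArea(q)>25: 
                r=cv2.minAreaRect(q);print(n,k,cv2.contourArea(q),np.round(r[0],1),np.round(cv2.boxPoints(r)).astype(int).tolist())
                z={"orange":24+5,"blue":5,"roof":90}[k]
                print("   ",plane(f,[r[0]],z).round(1),plane(f,cv2.boxPoints(r),z)[:,:2].round().tolist())
E
```

```text
S orange 494.0 [308.5 298.4] [[289, 304], [291, 288], [328, 293], [326, 309]]
    [[ 351.9 -351.4   29. ]] [[331.0, -324.0], [363.0, -318.0], [373.0, -380.0], [341.0, -384.0]]
S blue 56.0 [285.5 300.3] [[279, 296], [285, 292], [292, 305], [286, 308]]
    [[ 351.9 -313.1    5. ]] [[357.0, -300.0], [367.0, -306.0], [347.0, -326.0], [337.0, -320.0]]
S blue 1098.5 [267.4 292.3] [[233, 300], [246, 264], [302, 285], [289, 321]]
    [[ 357. -279.    5.]] [[322.0, -229.0], [403.0, -223.0], [393.0, -330.0], [315.0, -330.0]]
S blue 1510.0 [296.  300.6] [[244, 306], [257, 266], [348, 295], [335, 335]]
    [[ 357.4 -329.9    5. ]] [[317.0, -252.0], [405.0, -242.0], [398.0, -411.0], [314.0, -409.0]]
S roof 70.0 [311.8 195.2] [[269, 185], [269, 184], [355, 205], [355, 207]]
    [[ 529.  -302.5   90. ]] [[527.0, -220.0], [532.0, -219.0], [531.0, -382.0], [526.0, -382.0]]
S roof 1366.5 [317.2 176.1] [[271, 179], [278, 152], [363, 173], [357, 200]]
    [[ 584.9 -297.9   90. ]] [[545.0, -219.0], [629.0, -205.0], [626.0, -379.0], [545.0, -382.0]]
S roof 8897.0 [402.2 347.1] [[332, 383], [359, 282], [47
[... 783 characters left out ...]
.0]]
T blue 2263.0 [325.5 266.9] [[280, 286], [282, 244], [371, 248], [369, 290]]
    [[ 359.1 -318.9    5. ]] [[321.0, -229.0], [405.0, -232.0], [396.0, -410.0], [312.0, -406.0]]
T roof 286.0 [383.5 325. ] [[378, 344], [378, 306], [389, 306], [389, 344]]
    [[ 258.1 -415.7   90. ]] [[223.0, -406.0], [293.0, -405.0], [293.0, -426.0], [223.0, -426.0]]
T roof 4180.5 [318. 149.] [[274, 125], [362, 125], [362, 173], [274, 173]]
    [[ 580.5 -298.9   90. ]] [[626.0, -219.0], [625.0, -381.0], [536.0, -379.0], [537.0, -218.0]]
T roof 18334.0 [407.7 229.6] [[373, 76], [438, 75], [443, 383], [377, 384]]
    [[ 431.6 -461.9   90. ]] [[719.0, -405.0], [723.0, -533.0], [143.0, -530.0], [148.0, -405.0]]
```

View pics/crop1.png

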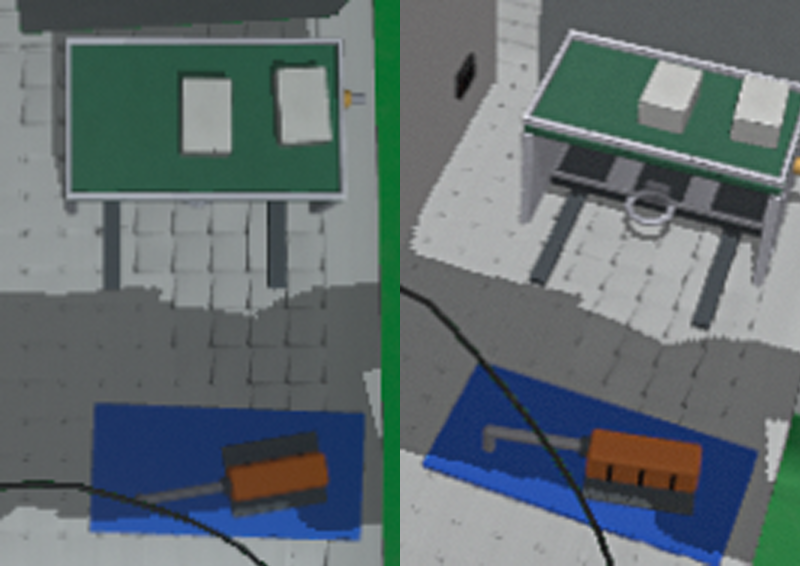

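The crop shows the ring eye just under the roof's front edge, two pale blocks, and the rod flat on the pad pointing +y. A thin cable hangs across the view. Next I'll fit lines to the dock and handle, and check the wall, the green object and the cable heights.

```bash
python3 - <<'E'
from h import *
import pickle
S=pickle.load(open("scene0.pkl","rb"));T=pickle.load(open("top0.pkl","rb"))
# wall
p=plane(S,[[258,117],[165,380]],0);print("wall foot",p.round())
def atY(f,uv,y):
    o,d=ray(f,uv);s=(y-o[1])/d[:,1];return o+d*s[:,None]
print("wall top via face",atY(S,[[243,5],[45,187]],p[:,1].mean()).round())
print("green left edge S z0",plane(S,[[359,285],[335,365]],0).round(),"T z0",plane(T,[[375,90],[376,230],[377,370]],0).round(), "T z150",plane(T,[[376,230]],150).round())
print("T green top edge right of light face at z0/150/250",[plane(T,[[432,230]],z).round().tolist() for z in(0,150,250)])
print("S green ridge",[plane(S,[[359,283],[458,312]],z).round().tolist() for z in(0,60,120,180)])
# cable: scene pixels dark
def cable(f,box):
    g=f["img"].max(2).astype(int);bl=cv2.medianBlur(f["img"].max(2),15).astype(int)
    m=(bl-g>35)&(g<60);r=np.zeros_like(m);x0,y0,x1,y1=box;r[y0:y1,x0:x1]=m[y0:y1,x0:x1]
    return np.argwhere(r)[:,::-1]
cs=cable(S,(203,228,310,384));ct=cable(T,(246,268,392,384))
print(len(cs),len(ct))
o,d=ray(S,cs[::max(1,len(cs)//14)])
for i in range(len(d)):
    zs=np.arange(0,600,4.);P=o+d[i]*((zs-o[2])/d[i,2])[:,None]
    q=proj(T,P);D=np.linalg.norm(q[:,None]-ct[None],axis=2).min(1)
    k=np.where(D<1.2)[0];print(cs[::max(1,len(cs)//14)][i],[(zs[j],*P[j,:2].round()) for j in k[:8:2]])
# blocks
for n,f in(("S",S),("T",T)):
    hsv=cv2.cvtColor(f["img"],cv2.COLOR_RGB2HSV);m=((hsv[...,1]<40)&(hsv[...,2]>165)).astype(np.uint8)
    x0,y0,x1,y1=(300,158,362,195) if n=="S" else (300,130,362,165)
    w=np.zeros_like(m);w[y0:y1,x0:x1]=m[y0:y1,x0:x1]
    for q in cv2.findContours(w,cv2.RETR_EXTERNAL,cv2.CHAIN_APPROX_NONE)[0]:
        if cv2.contourArea(q)>60:
            r=cv2.minAreaRect(q);P=plane(f,cv2.boxPoints(r),110);print(n,"block",cv2.contourArea(q),np.round(r[0],1),P.mean(0).round(1),P[:,:2].round(1).tolist())
E
```

```text
wall foot [[ 865.  -77.    0.]
 [ 151. -188.    0.]]
wall top via face [[ 628. -132.  385.]
 [ 125. -132.  392.]]
green left edge S z0 [[ 430. -424.    0.]
 [ 265. -422.    0.]] T z0 [[ 718. -428.    0.]
 [ 431. -422.    0.]
 [ 148. -424.    0.]] T z150 [[ 432. -390.  150.]]
T green top edge right of light face at z0/150/250 [[[429.0, -538.0, 0.0]], [[431.0, -488.0, 150.0]], [[431.0, -455.0, 250.0]]]
S green ridge [[[434.0, -424.0, 0.0], [428.0, -602.0, 0.0]], [[386.0, -424.0, 60.0], [380.0, -587.0, 60.0]], [[338.0, -424.0, 120.0], [333.0, -571.0, 120.0]], [[289.0, -424.0, 180.0], [285.0, -556.0, 180.0]]]
409 855
[204 231] [(np.float64(112.0), np.float64(361.0), np.float64(-167.0))]
[218 235] [(np.float64(108.0), np.float64(364.0), np.float64(-190.0))]
[227 240] [(np.float64(108.0), np.float64(359.0), np.float64(-208.0))]
[238 249] [(np.float64(96.0), np.float64(358.0), np.float64(-227.0)), (np.float64(268.0), np.float64(219.0), np.float64(-286.0))]
[249 259] [(np.float64(88.0), np.float64(351.0), np.float64(-248.0)), (np.float64(252.0), np.float64(222.0), np.float64(-298.0))]
[259 2
[... 1475 characters left out ...]
(251.0), np.float64(-369.0))]
[305 366] [(np.float64(4.0), np.float64(246.0), np.float64(-379.0)), (np.float64(12.0), np.float64(242.0), np.float64(-379.0)), (np.float64(20.0), np.float64(237.0), np.float64(-380.0)), (np.float64(28.0), np.float64(233.0), np.float64(-380.0))]
[297 383] [(np.float64(52.0), np.float64(192.0), np.float64(-379.0))]
S block 205.0 [318. 169.] [ 582.1 -298.3  110. ] [[560.9, -284.1], [607.7, -281.1], [602.9, -313.1], [556.8, -314.9]]
S block 243.5 [335.4 170.4] [ 590.  -329.6  110. ] [[565.1, -286.5], [615.0, -280.3], [614.4, -374.7], [565.4, -376.9]]
T block 63.0 [319. 155.] [ 566.4 -298.6  110. ] [[559.2, -286.0], [573.7, -286.2], [573.6, -311.3], [559.1, -311.1]]
```

The cable runs from the wall (z about 112) down to the table at roughly (300,-345), so I'll keep clear of it. The green thing is below table level, because the two views agree that its near edge is the table edge. Next come the precise dock, eye, block and rod measurements.

```bash
cat > m.py <<'E'
from h import *
def cont(m,a):
    return [q for q in cv2.findContours(m.astype(np.uint8),cv2.RETR_EXTERNAL,cv2.CHAIN_APPROX_NONE)[0] if cv2.contourArea(q)>a]
def hsv(f): return cv2.split(cv2.cvtColor(f["img"],cv2.COLOR_RGB2HSV))
def roof(f,box):
    H,s,v=hsv(f);m=np.zeros(H.shape,np.uint8);x0,y0,x1,y1=box
    m[y0:y1,x0:x1]=((H>65)&(H<90)&(s>90)&(v>40))[y0:y1,x0:x1]
    return m
def rect(f,c,z):
    P=plane(f,c.reshape(-1,2),z)[:,:2].astype(np.float32);r=cv2.minAreaRect(P);b=cv2.boxPoints(r)
    e=[b[1]-b[0],b[2]-b[1]];L=max(e,key=np.linalg.norm);return np.array(r[0]).round(1),sorted(np.round(r[1],1)),round(float(np.arctan2(L[1],L[0])%np.pi),3)
def handle(f,z=29):
    H,s,v=hsv(f);m=(H<15)&(s>150)&(v>90);m[:200]=0
    q=max(cont(m,50),key=cv2.contourArea);return rect(f,q,z),q
E
python3 - <<'E'
from m import *
import pickle
S=pickle.load(open("scene0.pkl","rb"));T=pickle.load(open("top0.pkl","rb"))
for n,f,b in(("S",S,(262,145,372,205)),("T",T,(268,118,370,180))):
    m=roof(f,b);q=max(cont(m,300),key=cv2.contourArea);hull=cv2.convexHull(q)
    print(n,"roof z90",rect(f,hull,90),"z96",rect(f,hull,96))
    ins=np.zeros_like(m);cv2.fillConvexPoly(ins,hull,1);ins=cv2.erode(ins,np.ones((3,3)))
    g=f["img"].min(2)
    vals=g[(ins>0)&(m==0)];t=cv2.threshold(vals.reshape(-1,1),0,255,cv2.THRESH_OTSU)[0];print("otsu",t,np.percentile(vals,[5,25,50,75,95]))
    bm=(ins>0)&(g>(t if n=="T" else 150))
    for c in cont(bm,60): print("  block",cv2.contourArea(c),np.round(cv2.minAreaRect(c)[0],1),[ (z,)+rect(f,c,z) for z in(105,110)])
(h1,q1),(h2,q2)=handle(S),handle(T);print("handle",h1,h2)
# ring in scene
g=S["img"].min(2).astype(int);print(g[203:224,298:326:1].tolist() if 0 else "")
# dark table of ring crop
c=cv2.resize(S["img"][196:232,285:345],None,fx=10,fy=10,interpolation=cv2.INTER_CUBIC);cv2.imwrite("pics/ring.png",cv2.cvtColor(c,cv2.COLOR_RGB2BGR))
E
```

```text
S roof z90 (array([ 586.4, -298.8]), [np.float64(83.0), np.float64(161.9)], 1.567) z96 (array([ 579.3, -300.1]), [np.float64(82.1), np.float64(160.2)], 1.567)
otsu 149.0 [ 77. 125. 180. 191. 197.]
  block 163.5 [349.2 176.2] [(105, array([ 589.1, -357.2]), [np.float64(29.5), np.float64(35.5)], 0.065), (110, array([ 583. , -357.8]), [np.float64(29.2), np.float64(35.2)], 0.065)]
  block 195.5 [317.9 169.7] [(105, array([ 585.9, -298.3]), [np.float64(30.2), np.float64(41.6)], 3.114), (110, array([ 579.8, -299.4]), [np.float64(29.9), np.float64(41.2)], 3.114)]
T roof z90 (array([ 581. , -299.3]), [np.float64(89.4), np.float64(162.2)], 1.565) z96 (array([ 580. , -298.7]), [np.float64(88.8), np.float64(161.1)], 1.565)
otsu 113.0 [ 59. 129. 157. 159. 163.]
  block 350.5 [318.5 148. ] [(105, array([ 579.9, -298.5]), [np.float64(27.2), np.float64(43.9)], 3.126), (110, array([ 579., -298.]), [np.float64(27.0), np.float64(43.6)], 3.126)]
  block 357.5 [351.  144.7] [(105, array([ 585.8, -357.5]), [np.float64(29.6), np.float64(44.9)], 0.068), (110, array([ 584.9, -356.7]), [np.float64(29.4), np.float64(44.6)], 0.068)]
handle (array([ 352.1, -351.2]), [np.float64(32.4), np.float64(61.7)], 1.744) (array([ 357.5, -349.7]), [np.float64(19.5), np.float64(60.4)], 1.732)
```

View pics/ring.png

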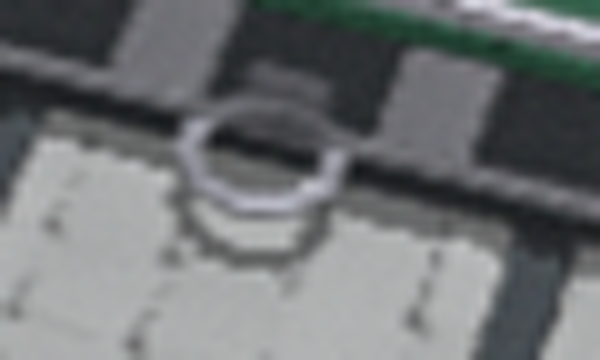

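The ring is in the picture at about (310.6,210.9), and the block heights agree between the two views at z=110. Moving above the handle now.

```bash
cat > go.py <<'E'
import sys
from h import *
# go.py x y z yaw : deltas in present tool frame (translate, then turn)
s=sense();p=s["eef_pos"];y=s["tcp_rot"][2]
R=cv2.Rodrigues(np.zeros(3))[0]
r,pi,yw=s["tcp_rot"];from scipy.spatial.transform import Rotation as Ro
R=Ro.from_euler("xyz",s["tcp_rot"]).as_matrix()
t=np.array([float(a) for a in sys.argv[1:4]]);d=R.T@(t-p)
dy=(float(sys.argv[4])-y+np.pi)%(2*np.pi)-np.pi if len(sys.argv)>4 else 0
print("pos",p.round(1),"rot",s["tcp_rot"].round(3),"q6",s["qpos"].round(2),"t",s["clock"])
print("delta",d.round(1),"turn(tool z)",round(-dy,3),"F",s["contact_force"].round(1),"grip",s["grasp_force"],s["opening"])
E
python3 go.py 357.5 -349.7 150 1.736
python3 - <<'E'
from h import *
import pickle
S=pickle.load(open("scene0.pkl","rb"));print(plane(S,[[310.6,210.9]],28))
E
```

```text
pos [ 165.3 -602.3  238.7] rot [-3.14  -0.     0.268] q6 [-1.31  0.35  1.63  0.    1.16 -0.  ] t 0.1
delta [ 252.2 -192.7   88.9] turn(tool z) -1.468 F [ 0.5 -0.4 -0.9] grip 0.0 0.9963635668129726
[[ 551.95518284 -299.13314914   28.        ]]
```

{"method": "step_arm", "body": {"motion": [{"delta_pos": [31.5, -24.1, 0], "claw": 40}, {"delta_pos": [31.5, -24.1, 0], "claw": 40}, {"delta_pos": [31.5, -24.1, 0], "claw": 40}, {"delta_pos": [31.5, -24.1, 0], "claw": 40}, {"delta_pos": [31.5, -24.1, 0], "claw": 40}, {"delta_pos": [31.5, -24.1, 0], "claw": 40}, {"delta_pos": [31.5, -24.1, 0], "claw": 40}, {"delta_pos": [31.5, -24.1, 0], "claw": 40}]}}

```text
schema error: expected keys claw, delta_pos, turn
```

{"method": "step_arm", "body": {"motion": [{"turn": -0.122, "claw": 40}, {"turn": -0.122, "claw": 40}, {"turn": -0.122, "claw": 40}, {"turn": -0.122, "claw": 40}, {"turn": -0.122, "claw": 40}, {"turn": -0.122, "claw": 40}, {"turn": -0.122, "claw": 40}, {"turn": -0.122, "claw": 40}]}}

```text
schema error: expected keys claw, delta_pos, turn
```

{"method": "step_arm", "body": {"motion": [{"turn": -0.122, "claw": 40}, {"turn": -0.122, "claw": 40}, {"turn": -0.122, "claw": 40}, {"turn": -0.122, "claw": 40}, {"delta_pos": [0, 0, 0], "claw": 40}, {"delta_pos": [0, 0, 0], "claw": 40}, {"delta_pos": [0, 0, 0], "claw": 40}]}}

```text
schema error: expected keys claw, delta_pos, turn
```

```bash
python3 go.py 357.5 -349.7 20 1.736
```

```text
pos [ 165.3 -602.3  238.7] rot [-3.14  -0.     0.268] q6 [-1.31  0.35  1.63  0.    1.16 -0.  ] t 0.1
delta [ 252.2 -192.5  218.9] turn(tool z) -1.468 F [ 0.5 -0.4 -0.9] grip 0.0 0.9963635668129726
```

All three keys are required in every row.

{"method": "step_arm", "body": {"motion": [{"delta_pos": [31.5, -24.1, 0], "claw": 40, "turn": 0}, {"delta_pos": [31.5, -24.1, 0], "claw": 40, "turn": 0}, {"delta_pos": [31.5, -24.1, 0], "claw": 40, "turn": 0}, {"delta_pos": [31.5, -24.1, 0], "claw": 40, "turn": 0}, {"delta_pos": [31.5, -24.1, 0], "claw": 40, "turn": 0}, {"delta_pos": [31.5, -24.1, 0], "claw": 40, "turn": 0}, {"delta_pos": [31.5, -24.1, 0], "claw": 40, "turn": 0}, {"delta_pos": [31.5, -24.1, 0], "claw": 40, "turn": 0}]}}

```text
clock: 0.77
eef_pos: [358.0, -348.3, 239.1]
tcp_rot: [-3.141, 0.0, 0.268]
contact_force: [1.9, 0.2, 0.5]
opening: 0.471
grasp_force: 0.0
```

{"method": "step_arm", "body": {"motion": [{"delta_pos": [0, 0, 0], "turn": -0.122, "claw": 40}, {"delta_pos": [0, 0, 0], "turn": -0.122, "claw": 40}, {"delta_pos": [0, 0, 0], "turn": -0.122, "claw": 40}, {"delta_pos": [0, 0, 0], "turn": -0.122, "claw": 40}, {"delta_pos": [0, 0, 0], "turn": -0.122, "claw": 40}, {"delta_pos": [0, 0, 0], "turn": -0.122, "claw": 40}, {"delta_pos": [0, 0, 0], "turn": -0.122, "claw": 40}, {"delta_pos": [0, 0, 0], "turn": -0.122, "claw": 40}]}}

```text
clock: 1.43
eef_pos: [357.2, -349.9, 239.0]
tcp_rot: [-3.141, -0.0, 1.25]
contact_force: [-0.2, 0.0, 0.6]
opening: 0.471
grasp_force: 0.0
```

{"method": "step_arm", "body": {"motion": [{"delta_pos": [0, 0, 0], "turn": -0.122, "claw": 40}, {"delta_pos": [0, 0, 0], "turn": -0.122, "claw": 40}, {"delta_pos": [0, 0, 0], "turn": -0.122, "claw": 40}, {"delta_pos": [0, 0, 0], "turn": -0.122, "claw": 40}, {"delta_pos": [0, 0, 0], "turn": 0, "claw": 40}, {"delta_pos": [0, 0, 0], "turn": 0, "claw": 40}, {"delta_pos": [0, 0, 0], "turn": 0, "claw": 40}]}}

```text
clock: 2.02
eef_pos: [357.3, -350.1, 239.2]
tcp_rot: [-3.141, -0.0, 1.728]
contact_force: [0.2, 0.1, 1.0]
opening: 0.465
grasp_force: 0.0
```

```bash
python3 go.py 357.5 -349.7 20 1.736
```

```text
pos [ 357.3 -350.1  239.2] rot [-3.141 -0.     1.728] q6 [-0.78  0.16  1.89  0.    1.09 -0.94] t 2.0167
delta [  0.3   0.3 219.2] turn(tool z) -0.008 F [0.2 0.1 1. ] grip 0.0 0.4647244620673629
```

{"method": "step_arm", "body": {"motion": [{"delta_pos": [0, 0, 35], "claw": 40, "turn": 0}, {"delta_pos": [0, 0, 35], "claw": 40, "turn": 0}, {"delta_pos": [0, 0, 35], "claw": 40, "turn": 0}, {"delta_pos": [0, 0, 35], "claw": 40, "turn": 0}, {"delta_pos": [0, 0, 25], "claw": 40, "turn": 0}, {"delta_pos": [0, 0, 15], "claw": 40, "turn": 0}, {"delta_pos": [0, 0, 0], "claw": 40, "turn": 0}]}}

```text
clock: 2.6
eef_pos: [355.7, -348.5, 56.2]
tcp_rot: [-3.138, -0.005, 1.729]
contact_force: [-1.1, 1.0, 0.4]
opening: 0.47
grasp_force: 0.0
```

```bash
python3 - <<'E'
from m import *
S=grab_frame("scene");a=cv2.resize(S["img"][210:340,215:365],None,fx=4,fy=4,interpolation=cv2.INTER_CUBIC)
cv2.imwrite("pics/pre.png",cv2.cvtColor(a,cv2.COLOR_RGB2BGR))
E
python3 go.py 357.5 -349.7 20 1.736
```

```text
pos [ 356.5 -349.3   58. ] rot [-3.139e+00 -3.000e-03  1.730e+00] q6 [-0.78  0.42  2.03 -0.    0.69 -0.94] t 2.65
delta [-0.7  1.  38. ] turn(tool z) -0.006 F [-0.5 -0.4  0.8] grip 0.0 0.4680120771023311
```

View pics/pre.png

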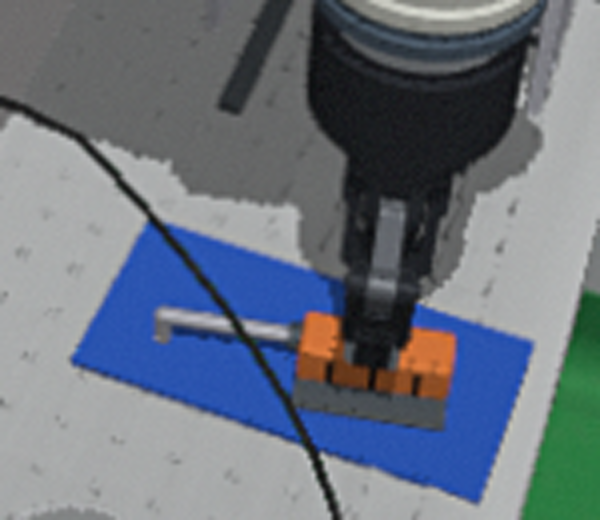

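The fingers straddle the handle near its middle at crop (375,340), and the rod hasn't moved. I'll lower and grip.

{"method": "step_arm", "body": {"motion": [{"delta_pos": [0, 0, 12], "claw": 40, "turn": 0}, {"delta_pos": [0, 0, 10], "claw": 40, "turn": 0}, {"delta_pos": [0, 0, 8], "claw": 40, "turn": 0}, {"delta_pos": [0, 0, 4], "claw": 40, "turn": 0}, {"delta_pos": [0, 0, 3], "claw": 40, "turn": 0}, {"delta_pos": [0, 0, 0], "claw": 40, "turn": 0}, {"delta_pos": [0, 0, 0], "claw": 40, "turn": 0}]}}

```text
clock: 3.23
eef_pos: [357.5, -350.2, 22.5]
tcp_rot: [3.141, 0.0, 1.732]
contact_force: [1.4, -0.2, -0.3]
opening: 0.472
grasp_force: 0.0
```

{"method": "step_arm", "body": {"motion": [{"delta_pos": [0, 0, 0], "claw": 15, "turn": 0}, {"delta_pos": [0, 0, 0], "claw": 15, "turn": 0}, {"delta_pos": [0, 0, 0], "claw": 15, "turn": 0}, {"delta_pos": [0, 0, 0], "claw": 15, "turn": 0}, {"delta_pos": [0, 0, 0], "claw": 15, "turn": 0}, {"delta_pos": [0, 0, 0], "claw": 15, "turn": 0}], "force": 90}}

```text
clock: 3.73
eef_pos: [357.6, -350.4, 23.1]
tcp_rot: [3.141, 0.001, 1.732]
contact_force: [-1.8, 1.4, 6.4]
opening: 0.23
grasp_force: 88.9
```

```bash
python3 go.py 450 -350 35 1.736
```

```text
pos [ 357.6 -350.4   23.1] rot [3.141e+00 1.000e-03 1.732e+00] q6 [-0.78  0.49  2.05  0.    0.61 -0.94] t 3.7333
delta [-14.5  91.2 -11.9] turn(tool z) -0.004 F [-1.8  1.4  6.4] grip 88.91671299934387 0.22955542670662074
```

{"method": "step_arm", "body": {"motion": [{"delta_pos": [0, 0, -10], "claw": 15, "turn": 0}, {"delta_pos": [0, 0, -10], "claw": 15, "turn": 0}, {"delta_pos": [-3, 18, 0], "claw": 15, "turn": 0}, {"delta_pos": [-3, 18, 0], "claw": 15, "turn": 0}, {"delta_pos": [-3, 18, -10], "claw": 15, "turn": 0}, {"delta_pos": [-3, 18, -10], "claw": 15, "turn": 0}, {"delta_pos": [0, 0, 0], "claw": 15, "turn": 0}], "force": 110}}

```text
clock: 4.32
eef_pos: [434.8, -352.0, 65.3]
tcp_rot: [3.137, 0.005, 1.733]
contact_force: [1.1, -0.9, -0.6]
opening: 0.223
grasp_force: 108.3
```

{"method": "step_arm", "body": {"motion": [{"delta_pos": [0, 0, 0], "turn": 0.12, "claw": 15}, {"delta_pos": [0, 0, 0], "turn": 0.12, "claw": 15}, {"delta_pos": [0, 0, 0], "turn": 0.12, "claw": 15}, {"delta_pos": [0, 0, 0], "turn": 0.12, "claw": 15}, {"delta_pos": [0, 0, 0], "turn": 0.12, "claw": 15}, {"delta_pos": [0, 0, 0], "turn": 0.12, "claw": 15}, {"delta_pos": [0, 0, 0], "turn": 0.12, "claw": 15}, {"delta_pos": [0, 0, 0], "turn": 0.12, "claw": 15}]}}

```text
clock: 4.98
eef_pos: [429.9, -350.4, 62.9]
tcp_rot: [-3.142, 0.0, 0.766]
contact_force: [0.2, 0.7, -1.6]
opening: 0.224
grasp_force: 108.2
```

{"method": "step_arm", "body": {"motion": [{"delta_pos": [0, 0, 0], "turn": 0.11, "claw": 15}, {"delta_pos": [0, 0, 0], "turn": 0.11, "claw": 15}, {"delta_pos": [0, 0, 0], "turn": 0, "claw": 15}, {"delta_pos": [0, 0, 0], "turn": 0, "claw": 15}, {"delta_pos": [0, 0, 0], "turn": 0, "claw": 15}]}}

```text
clock: 5.4
eef_pos: [430.2, -350.5, 62.6]
tcp_rot: [3.141, -0.0, 0.555]
contact_force: [-0.3, 0.5, -1.3]
opening: 0.223
grasp_force: 108.2
```

```bash
python3 go.py 477 -346 56 0.55
python3 - <<'E'
from m import *
S=grab_frame("scene");T=grab_frame("top")
a=cv2.resize(S["img"][165:300,240:390],None,fx=2.6,fy=2.6,interpolation=cv2.INTER_CUBIC)
b=cv2.resize(T["img"][120:255,255:405],None,fx=2.6,fy=2.6,interpolation=cv2.INTER_CUBIC)
cv2.imwrite("pics/held.png",cv2.cvtColor(np.hstack([a,b]),cv2.COLOR_RGB2BGR))
s=sense();p=s["eef_pos"];y=s["tcp_rot"][2];tip=p+[90*np.cos(y),90*np.sin(y),-18]
print("exp tip",tip,proj(S,tip),proj(T,tip))
E
```

```text
pos [ 430.2 -350.5   62.6] rot [ 3.141 -0.     0.555] q6 [-0.69  0.48  1.91 -0.    0.75  0.33] t 5.4
delta [42.1 20.9  6.6] turn(tool z) 0.005 F [-0.3  0.5 -1.3] grip 108.2123601436615 0.22264781510438011
exp tip [ 506.79238428 -303.08101704   44.44374242] [[306.88961636 221.05812398]] [[318.61081868 190.99012446]]
```

View pics/held.png

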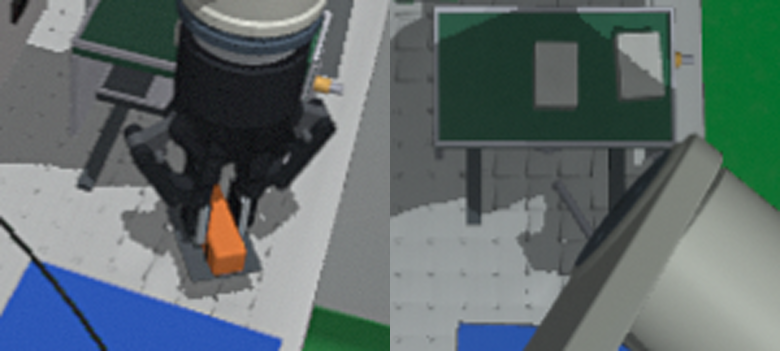

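The rod tip shows at top pixel (320,191), as expected within about 2 mm. I'll advance under the ledge and drop the hook.

{"method": "step_arm", "body": {"motion": [{"delta_pos": [11, 5, 0], "claw": 15, "turn": 0}, {"delta_pos": [11, 5, 0], "claw": 15, "turn": 0}, {"delta_pos": [11, 5, 0], "claw": 15, "turn": 0}, {"delta_pos": [9, 5, 0], "claw": 15, "turn": 0}, {"delta_pos": [0, 0, 0], "claw": 15, "turn": 0}, {"delta_pos": [0, 0, 0], "claw": 15, "turn": 0}]}}

```text
clock: 6.0
eef_pos: [477.5, -345.1, 62.1]
tcp_rot: [-3.142, 0.0, 0.553]
contact_force: [-0.0, -0.2, -1.2]
opening: 0.221
grasp_force: 108.2
```

{"method": "step_arm", "body": {"motion": [{"delta_pos": [0, 0, 6], "claw": 15, "turn": 0}, {"delta_pos": [0, 0, 6], "claw": 15, "turn": 0}, {"delta_pos": [0, 0, 6], "claw": 15, "turn": 0}, {"delta_pos": [0, 0, 6], "claw": 15, "turn": 0}, {"delta_pos": [0, 0, 0], "claw": 15, "turn": 0}, {"delta_pos": [0, 0, 0], "claw": 15, "turn": 0}]}}

```text
clock: 6.5
eef_pos: [476.1, -345.2, 37.6]
tcp_rot: [-3.14, 0.0, 0.552]
contact_force: [0.2, -0.7, -1.4]
opening: 0.223
grasp_force: 108.2
```

```bash
python3 go.py 345 -346 39 0.55
python3 - <<'E'
from m import *
S=grab_frame("scene");T=grab_frame("top")
a=cv2.resize(S["img"][165:300,240:390],None,fx=2.6,fy=2.6,interpolation=cv2.INTER_CUBIC)
b=cv2.resize(T["img"][120:255,255:405],None,fx=2.6,fy=2.6,interpolation=cv2.INTER_CUBIC)
cv2.imwrite("pics/hooked.png",cv2.cvtColor(np.hstack([a,b]),cv2.COLOR_RGB2BGR))
E
```

```text
pos [ 476.1 -345.2   37.6] rot [-3.14   0.     0.552] q6 [-0.63  0.55  1.85  0.    0.74  0.39] t 6.5
delta [-112.   -68.    -1.2] turn(tool z) 0.002 F [ 0.2 -0.7 -1.4] grip 108.22824954986572 0.22336485842860912
```

View pics/hooked.png

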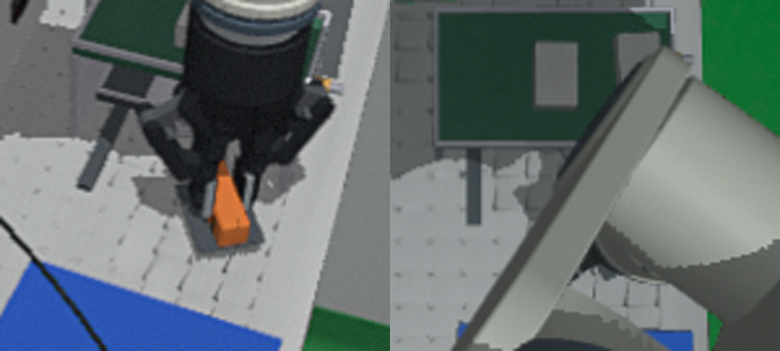

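No contact on the drop, so I'll pull gently and watch the force.

{"method": "step_arm", "body": {"motion": [{"delta_pos": [-3.4, -2.1, 0], "claw": 15, "turn": 0}, {"delta_pos": [-3.4, -2.1, 0], "claw": 15, "turn": 0}, {"delta_pos": [-3.4, -2.1, 0], "claw": 15, "turn": 0}, {"delta_pos": [-3.4, -2.1, 0], "claw": 15, "turn": 0}, {"delta_pos": [-3.4, -2.1, 0], "claw": 15, "turn": 0}]}}

```text
clock: 7.02
eef_pos: [457.5, -345.6, 38.7]
tcp_rot: [3.14, -0.002, 0.551]
contact_force: [6.0, 2.6, -3.7]
opening: 0.223
grasp_force: 108.1
```

{"method": "step_arm", "body": {"motion": [{"delta_pos": [-3.4, -2.1, 0], "claw": 15, "turn": 0}, {"delta_pos": [-3.4, -2.1, 0], "claw": 15, "turn": 0}, {"delta_pos": [-3.4, -2.1, 0], "claw": 15, "turn": 0}, {"delta_pos": [-3.4, -2.1, 0], "claw": 15, "turn": 0}, {"delta_pos": [-3.4, -2.1, 0], "claw": 15, "turn": 0}]}}

```text
clock: 7.43
eef_pos: [437.6, -345.6, 38.7]
tcp_rot: [3.14, -0.002, 0.551]
contact_force: [6.0, 2.8, -2.9]
opening: 0.223
grasp_force: 108.1
```

```bash
python3 go.py 345 -346 39 0.55
```

```text
pos [ 437.6 -345.6   38.7] rot [ 3.14e+00 -2.00e-03  5.51e-01] q6 [-0.67  0.52  1.92  0.    0.7   0.35] t 7.4333
delta [-79.1 -48.1  -0.5] turn(tool z) 0.001 F [ 6.   2.8 -2.9] grip 108.08345317840576 0.22342540658444712
```

It's hooked, and the carriage slides at about 6 N. I'll keep drawing it to the stop.

{"method": "step_arm", "body": {"motion": [{"delta_pos": [-5.1, -3.1, 0], "claw": 15, "turn": 0}, {"delta_pos": [-5.1, -3.1, 0], "claw": 15, "turn": 0}, {"delta_pos": [-5.1, -3.1, 0], "claw": 15, "turn": 0}, {"delta_pos": [-5.1, -3.1, 0], "claw": 15, "turn": 0}, {"delta_pos": [-5.1, -3.1, 0], "claw": 15, "turn": 0}, {"delta_pos": [-5.1, -3.1, 0], "claw": 15, "turn": 0}]}}

```text
clock: 7.93
eef_pos: [401.6, -345.6, 38.7]
tcp_rot: [3.14, -0.002, 0.551]
contact_force: [6.9, 4.5, -2.1]
opening: 0.223
grasp_force: 108.0
```

{"method": "step_arm", "body": {"motion": [{"delta_pos": [-5.1, -3.1, 0], "claw": 15, "turn": 0}, {"delta_pos": [-5.1, -3.1, 0], "claw": 15, "turn": 0}, {"delta_pos": [-5.1, -3.1, 0], "claw": 15, "turn": 0}, {"delta_pos": [-5.1, -3.1, 0], "claw": 15, "turn": 0}, {"delta_pos": [-4.2, -2.6, 0], "claw": 15, "turn": 0}]}}

```text
clock: 8.35
eef_pos: [372.5, -345.6, 38.7]
tcp_rot: [3.14, -0.001, 0.551]
contact_force: [6.4, 4.2, -2.4]
opening: 0.225
grasp_force: 108.1
```

```bash
python3 go.py 345 -346 39 0.55
```

```text
pos [ 372.5 -345.6   38.7] rot [ 3.14e+00 -1.00e-03  5.51e-01] q6 [-0.75  0.46  2.03  0.    0.65  0.27] t 8.35
delta [-23.6 -14.1  -0.4] turn(tool z) 0.001 F [ 6.4  4.2 -2.4] grip 108.05336952209473 0.22513647397340314
```

{"method": "step_arm", "body": {"motion": [{"delta_pos": [-1.7, -1.05, 0], "claw": 15, "turn": 0}, {"delta_pos": [-1.7, -1.05, 0], "claw": 15, "turn": 0}, {"delta_pos": [-1.7, -1.05, 0], "claw": 15, "turn": 0}, {"delta_pos": [-1.7, -1.05, 0], "claw": 15, "turn": 0}]}}

```text
clock: 8.68
eef_pos: [364.5, -345.6, 38.6]
tcp_rot: [3.141, -0.001, 0.551]
contact_force: [6.0, 3.7, -2.3]
opening: 0.223
grasp_force: 108.1
```

{"method": "step_arm", "body": {"motion": [{"delta_pos": [-1.7, -1.05, 0], "claw": 15, "turn": 0}, {"delta_pos": [-1.7, -1.05, 0], "claw": 15, "turn": 0}, {"delta_pos": [-1.7, -1.05, 0], "claw": 15, "turn": 0}]}}

```text
clock: 8.93
eef_pos: [358.5, -345.5, 38.6]
tcp_rot: [3.141, -0.001, 0.551]
contact_force: [5.2, 3.3, -2.2]
opening: 0.222
grasp_force: 108.1
```

```bash
python3 go.py 345 -346 39 0.55
```

```text
pos [ 358.5 -345.5   38.6] rot [ 3.141e+00 -1.000e-03  5.510e-01] q6 [-0.77  0.45  2.05  0.    0.64  0.25] t 8.9333
delta [-11.8  -6.7  -0.4] turn(tool z) 0.001 F [ 5.2  3.3 -2.2] grip 108.10438871383667 0.2222480008040735
```

{"method": "step_arm", "body": {"motion": [{"delta_pos": [-1.3, -0.8, 0], "claw": 15, "turn": 0}, {"delta_pos": [-1.3, -0.8, 0], "claw": 15, "turn": 0}]}}

```text
clock: 9.1
eef_pos: [357.6, -345.6, 38.9]
tcp_rot: [3.138, -0.004, 0.549]
contact_force: [23.4, 13.0, -6.3]
opening: 0.221
grasp_force: 107.9
```

{"method": "step_arm", "body": {"motion": [{"delta_pos": [-1.3, -0.8, 0], "claw": 15, "turn": 0}, {"delta_pos": [-1.3, -0.8, 0], "claw": 15, "turn": 0}]}}

```text
clock: 9.27
eef_pos: [357.1, -345.7, 39.2]
tcp_rot: [3.135, -0.007, 0.548]
contact_force: [39.1, 21.0, -10.3]
opening: 0.219
grasp_force: 108.1
```

```bash
python3 go.py 345 -346 39 0.55
```

```text
pos [ 357.1 -345.7   39.2] rot [ 3.135 -0.007  0.548] q6 [-0.78  0.45  2.05  0.01  0.63  0.24] t 9.2667
delta [-10.5  -6.    0.1] turn(tool z) -0.002 F [ 39.1  21.  -10.3] grip 108.05424213409424 0.21873295122300876
```

It's at the outer stop, where the force rises. Next I'll slacken, unhook upward, and park the rod on the pad at yaw 0.

{"method": "step_arm", "body": {"motion": [{"delta_pos": [3.4, 2.1, 0], "claw": 15, "turn": 0}, {"delta_pos": [3.4, 2.1, 0], "claw": 15, "turn": 0}, {"delta_pos": [3.4, 2.1, 0], "claw": 15, "turn": 0}, {"delta_pos": [0, 0, 0], "claw": 15, "turn": 0}, {"delta_pos": [0, 0, 0], "claw": 15, "turn": 0}]}}

```text
clock: 9.68
eef_pos: [363.7, -345.7, 38.2]
tcp_rot: [-3.141, 0.0, 0.552]
contact_force: [0.2, 0.0, -1.5]
opening: 0.221
grasp_force: 109.1
```

```bash
python3 go.py 357 -365 39 0
```

```text
pos [ 363.7 -345.7   38.2] rot [-3.141  0.     0.552] q6 [-0.76  0.46  2.04 -0.    0.64  0.26] t 9.6833
delta [-15.8  13.   -0.8] turn(tool z) 0.552 F [ 0.2  0.  -1.5] grip 109.0762710571289 0.2208692921535685
```

{"method": "step_arm", "body": {"motion": [{"delta_pos": [0, 0, -10], "claw": 15, "turn": 0}, {"delta_pos": [0, 0, -15], "claw": 15, "turn": 0}, {"delta_pos": [0, 0, -15], "claw": 15, "turn": 0}, {"delta_pos": [0, 0, 0], "claw": 15, "turn": 0.11}, {"delta_pos": [0, 0, 0], "claw": 15, "turn": 0.11}, {"delta_pos": [0, 0, 0], "claw": 15, "turn": 0.11}, {"delta_pos": [0, 0, 0], "claw": 15, "turn": 0.11}, {"delta_pos": [0, 0, 0], "claw": 15, "turn": 0.112}]}}

```text
clock: 10.35
eef_pos: [363.6, -345.8, 79.0]
tcp_rot: [3.141, -0.0, -0.006]
contact_force: [-0.3, -0.9, -2.3]
opening: 0.224
grasp_force: 109.1
```

{"method": "step_arm", "body": {"motion": [{"delta_pos": [-3.5, 10, 0], "claw": 15, "turn": 0}, {"delta_pos": [-3.5, 10, 0], "claw": 15, "turn": 0}, {"delta_pos": [0, 0, 0], "claw": 15, "turn": 0}, {"delta_pos": [0, 0, 0], "claw": 15, "turn": 0}]}}

```text
clock: 10.68
eef_pos: [356.6, -366.7, 78.5]
tcp_rot: [3.141, -0.0, 0.001]
contact_force: [-0.1, -0.3, -0.9]
opening: 0.223
grasp_force: 109.1
```

```bash
python3 go.py 357 -365 24.5 0
```

```text
pos [ 356.6 -366.7   78.5] rot [ 3.141e+00 -0.000e+00  1.000e-03] q6 [-0.8   0.4   2.   -0.    0.74  0.77] t 10.6833
delta [ 0.4 -1.7 54. ] turn(tool z) 0.001 F [-0.1 -0.3 -0.9] grip 109.06052470207214 0.22279482956266036
```

{"method": "step_arm", "body": {"motion": [{"delta_pos": [0, 0, 15], "claw": 15, "turn": 0}, {"delta_pos": [0, 0, 15], "claw": 15, "turn": 0}, {"delta_pos": [0, 0, 12], "claw": 15, "turn": 0}, {"delta_pos": [0, 0, 6], "claw": 15, "turn": 0}, {"delta_pos": [0, 0, 2], "claw": 15, "turn": 0}, {"delta_pos": [0, 0, 2], "claw": 15, "turn": 0}, {"delta_pos": [0, 0, 2], "claw": 15, "turn": 0}, {"delta_pos": [0, 0, 1], "claw": 15, "turn": 0}]}}

```text
clock: 11.35
eef_pos: [357.2, -365.9, 23.6]
tcp_rot: [3.141, -0.0, 0.0]
contact_force: [-0.8, 0.1, -2.2]
opening: 0.223
grasp_force: 109.1
```

{"method": "step_arm", "body": {"motion": [{"delta_pos": [0, 0, 0], "claw": 15, "turn": 0}]}}

```text
clock: 11.43
eef_pos: [357.1, -365.8, 23.5]
tcp_rot: [3.141, -0.0, -0.0]
contact_force: [-0.8, 0.1, -1.5]
opening: 0.22
grasp_force: 109.1
```

{"method": "step_arm", "body": {"motion": [{"delta_pos": [0, 0, 1], "claw": 15, "turn": 0}, {"delta_pos": [0, 0, 0], "claw": 24, "turn": 0}, {"delta_pos": [0, 0, 0], "claw": 32, "turn": 0}, {"delta_pos": [0, 0, 0], "claw": 40, "turn": 0}, {"delta_pos": [0, 0, 0], "claw": 40, "turn": 0}, {"delta_pos": [0, 0, -10], "claw": 40, "turn": 0}, {"delta_pos": [0, 0, -30], "claw": 40, "turn": 0}, {"delta_pos": [0, 0, -35], "claw": 40, "turn": 0}]}}

```text
clock: 12.1
eef_pos: [355.8, -364.5, 97.1]
tcp_rot: [-3.138, 0.003, -0.0]
contact_force: [0.1, -0.0, 0.3]
opening: 0.466
grasp_force: 0.0
```

{"method": "step_arm", "body": {"motion": [{"delta_pos": [0, 0, -35], "claw": 40, "turn": 0}, {"delta_pos": [0, 0, -35], "claw": 40, "turn": 0}, {"delta_pos": [0, 0, -35], "claw": 40, "turn": 0}, {"delta_pos": [0, 0, -35], "claw": 40, "turn": 0}, {"delta_pos": [-35, 0, 0], "claw": 40, "turn": 0}, {"delta_pos": [-35, 10, 0], "claw": 40, "turn": 0}, {"delta_pos": [0, 35, 0], "claw": 40, "turn": 0}, {"delta_pos": [0, 35, 0], "claw": 40, "turn": 0}]}}

```text
clock: 12.77
eef_pos: [285.1, -445.3, 238.6]
tcp_rot: [3.141, -0.0, -0.0]
contact_force: [0.9, -0.0, 0.1]
opening: 0.467
grasp_force: 0.0
```

{"method": "step_arm", "body": {"motion": [{"delta_pos": [0, 35, 0], "claw": 40, "turn": 0}, {"delta_pos": [0, 35, 0], "claw": 40, "turn": 0}, {"delta_pos": [0, 35, 0], "claw": 40, "turn": 0}, {"delta_pos": [0, 0, 0], "claw": 40, "turn": 0}]}}

```text
clock: 13.1
eef_pos: [286.6, -556.1, 238.0]
tcp_rot: [3.138, -0.001, -0.002]
contact_force: [0.4, 1.2, -0.1]
opening: 0.47
grasp_force: 0.0
```

```bash
python3 go.py 580 -299 150 0
python3 - <<'E'
from m import *
import pickle
S=grab_frame("scene");T=grab_frame("top")
pickle.dump((S,T),open("f1.pkl","wb"))
a=cv2.resize(S["img"][150:330,230:380],None,fx=2.6,fy=2.6,interpolation=cv2.INTER_CUBIC)
b=cv2.resize(T["img"][115:295,255:405],None,fx=2.6,fy=2.6,interpolation=cv2.INTER_CUBIC)
cv2.imwrite("pics/out.png",cv2.cvtColor(np.hstack([a,b]),cv2.COLOR_RGB2BGR))
E
```

```text
pos [ 286.6 -556.1  238. ] rot [ 3.138e+00 -1.000e-03 -2.000e-03] q6 [-1.1   0.35  1.64 -0.    1.15  0.48] t 13.1
delta [ 292.9 -258.    87.2] turn(tool z) -0.002 F [ 0.4  1.2 -0.1] grip 0.0 0.47042506890401886
```

View pics/out.png

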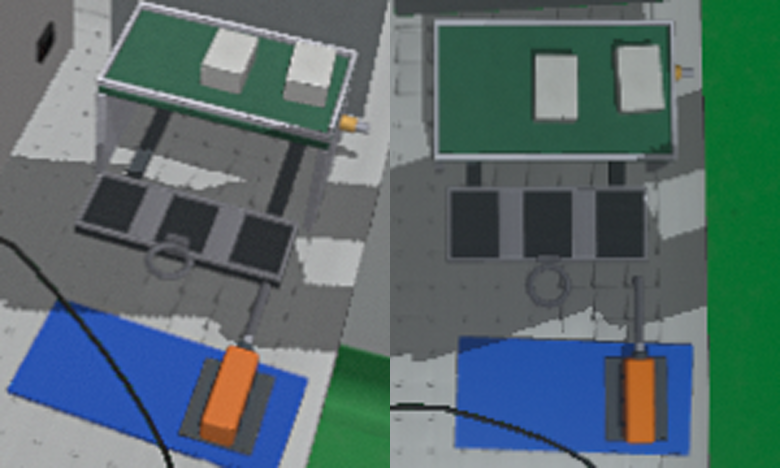

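The carriage is fully out with three dark pockets visible (the middle one at top pixel about (315,201)). The rod stands on the pad. Next I'll measure the pockets in both views.

```bash
cat > pk.py <<'E'
from m import *
def pockets(f,box):
    x0,y0,x1,y1=box;k=4
    g=cv2.resize(f["img"].max(2)[y0:y1,x0:x1],None,fx=k,fy=k,interpolation=cv2.INTER_CUBIC)
    return [(c/k+[x0,y0]+(.5/k-.5)) for c in cont(g<62,60*k*k)]
E
python3 - <<'E'
from pk import *
import pickle
S,T=pickle.load(open("f1.pkl","rb"))
cs={}
for n,f,b in(("T",T,(274,183,356,218)),("S",S,(255,215,350,262))):
    for c in sorted(pockets(f,b),key=lambda c:c[...,0].mean()):
        print(n,np.round(cv2.minAreaRect(c.astype(np.float32))[0],1),[rect(f,c,z) for z in(16,20)])
        cs.setdefault(n,[]).append(cv2.minAreaRect(c.astype(np.float32))[0])
print(tri(S,cs["S"],T,cs["T"]).round(1) if len(cs["S"])==len(cs["T"]) else "")
E
```

```text
T [287.2 200.9] [(array([ 489.9, -243.8]), [np.float64(34.9), np.float64(48.2)], 3.135), (array([ 489.7, -243.7]), [np.float64(34.7), np.float64(48.0)], 3.135)]
T [315.2 201. ] [(array([ 489.3, -298.9]), [np.float64(35.0), np.float64(48.8)], 3.13), (array([ 489.1, -298.6]), [np.float64(34.9), np.float64(48.6)], 3.13)]
T [343.  200.8] [(array([ 489.4, -353.7]), [np.float64(35.2), np.float64(49.0)], 3.128), (array([ 489.2, -353.2]), [np.float64(35.1), np.float64(48.8)], 3.128)]
S [273.5 228.2] [(array([ 494.5, -243.3]), [np.float64(33.3), np.float64(47.3)], 3.138), (array([ 490.9, -244.4]), [np.float64(33.1), np.float64(47.0)], 3.138)]
S [301.3 235.8] [(array([ 494.1, -298.5]), [np.float64(34.0), np.float64(47.0)], 3.137), (array([ 490.5, -299.3]), [np.float64(33.8), np.float64(46.8)], 3.137)]
S [320.6 255. ] [(array([ 460.2, -344.2]), [np.float64(6.5), np.float64(61.4)], 1.562), (array([ 456.8, -344.7]), [np.float64(6.5), np.float64(61.0)], 1.562)]
S [329.9 243.3] [(array([ 494.1, -353.8]), [np.float64(34.7), np.float64(46.4)], 3.139), (array([ 490.5, -354.2]), [np.float64(34.5), np.float64(46.1)], 3.139)]
S [338.2 222.8] [(array([ 551.2, -355.8]), [np.float64(11.9), np.float64(51.5)], 0.005), (array([ 547.2, -356.2]), [np.float64(11.8), np.float64(51.2)], 0.005)]
```

The pockets are at (490, -244/-299/-354) with the rim at z=20, consistent in both views. Now over block A, gripping it 7 mm toward the front so the gripper clears the roof when placing.

```bash
python3 go.py 572.4 -298.4 200 -0.02
python3 - <<'E'
from h import *
import pickle
S,T=pickle.load(open("f1.pkl","rb"))
print("cab front top",plane(T,[[255,84],[380,80]],232).round(),"foot",plane(T,[[262,119]],0).round())
print("fitting",tri(S,[[365,198]],T,[[368.5,142.7]]).round(1))
E
```

```text
pos [ 286.4 -551.2  237.2] rot [-3.141e+00  0.000e+00 -2.000e-03] q6 [-1.09  0.35  1.64  0.    1.15  0.48] t 13.2
delta [ 285.6 -253.2   37.4] turn(tool z) 0.018 F [ 0.3  0.6 -0.1] grip 0.0 0.46883028730115345
cab front top [[ 661. -189.  232.]
 [ 668. -386.  232.]] foot [[ 658. -195.    0.]]
fitting [[ 597.3 -396.8   54.8    5.7]]
```

{"method": "step_arm", "body": {"motion": [{"delta_pos": [31, -28.1, 0], "claw": 45, "turn": 0}, {"delta_pos": [31, -28.1, 0], "claw": 45, "turn": 0}, {"delta_pos": [31, -28.1, 0], "claw": 45, "turn": 0}, {"delta_pos": [31, -28.1, 0], "claw": 45, "turn": 0}, {"delta_pos": [31, -28.1, 0], "claw": 45, "turn": 0}, {"delta_pos": [31, -28.1, 0], "claw": 45, "turn": 0}, {"delta_pos": [31, -28.1, 0], "claw": 45, "turn": 0}, {"delta_pos": [31, -28.1, 0], "claw": 45, "turn": 0}]}}

```text
clock: 13.87
eef_pos: [534.4, -323.8, 238.1]
tcp_rot: [-3.141, 0.0, 0.001]
contact_force: [0.8, -1.3, -0.0]
opening: 0.528
grasp_force: 0.0
```

{"method": "step_arm", "body": {"motion": [{"delta_pos": [31, -25, 0], "claw": 45, "turn": 0}, {"delta_pos": [6, 0, 30], "claw": 45, "turn": 0.018}, {"delta_pos": [0, 0, 30], "claw": 45, "turn": 0}, {"delta_pos": [0, 0, 20], "claw": 45, "turn": 0}, {"delta_pos": [0, 0, 0], "claw": 45, "turn": 0}, {"delta_pos": [0, 0, 0], "claw": 45, "turn": 0}, {"delta_pos": [0, 0, 0], "claw": 45, "turn": 0}]}}

```text
clock: 14.45
eef_pos: [571.3, -301.8, 159.1]
tcp_rot: [3.141, -0.001, -0.018]
contact_force: [-0.4, -0.7, -0.1]
opening: 0.528
grasp_force: 0.0
```

```bash
python3 go.py 572.4 -298.4 106 -0.02
```

```text
pos [ 571.3 -301.8  159.1] rot [ 3.141e+00 -1.000e-03 -1.800e-02] q6 [-0.49  0.46  1.66  0.    1.02  1.1 ] t 14.45
delta [ 1.  -3.5 53.1] turn(tool z) 0.002 F [-0.4 -0.7 -0.1] grip 0.0 0.5284080478106369
```

{"method": "step_arm", "body": {"motion": [{"delta_pos": [1, -3.5, 10], "claw": 45, "turn": 0}, {"delta_pos": [0, 0, 15], "claw": 45, "turn": 0}, {"delta_pos": [0, 0, 15], "claw": 45, "turn": 0}, {"delta_pos": [0, 0, 8], "claw": 45, "turn": 0}, {"delta_pos": [0, 0, 4], "claw": 45, "turn": 0}, {"delta_pos": [0, 0, 0], "claw": 45, "turn": 0}, {"delta_pos": [0, 0, 0], "claw": 45, "turn": 0}]}}

```text
clock: 15.03
eef_pos: [572.3, -298.6, 105.9]
tcp_rot: [3.141, -0.001, -0.018]
contact_force: [0.1, -0.4, 0.1]
opening: 0.528
grasp_force: 0.0
```

{"method": "step_arm", "body": {"motion": [{"delta_pos": [0, 0, 0], "claw": 22, "turn": 0}, {"delta_pos": [0, 0, 0], "claw": 22, "turn": 0}, {"delta_pos": [0, 0, 0], "claw": 22, "turn": 0}, {"delta_pos": [0, 0, 0], "claw": 22, "turn": 0}, {"delta_pos": [0, 0, 0], "claw": 22, "turn": 0}, {"delta_pos": [0, 0, 0], "claw": 22, "turn": 0}], "force": 80}}

```text
clock: 15.53
eef_pos: [572.6, -298.8, 106.7]
tcp_rot: [3.141, -0.002, -0.018]
contact_force: [-0.8, -0.1, 5.9]
opening: 0.326
grasp_force: 79.8
```

```bash
python3 go.py 483 -299 36 -0.006
```

```text
pos [ 572.6 -298.8  106.7] rot [ 3.141e+00 -2.000e-03 -1.800e-02] q6 [-0.48  0.53  1.69 -0.    0.92  1.11] t 15.5333
delta [-89.7   1.8  70.5] turn(tool z) -0.012 F [-0.8 -0.1  5.9] grip 79.79943752288818 0.32626435922206226
```

{"method": "step_arm", "body": {"motion": [{"delta_pos": [0, 0, -15], "claw": 22, "turn": 0}, {"delta_pos": [0, 0, -20], "claw": 22, "turn": 0}, {"delta_pos": [0, 0, -15], "claw": 22, "turn": 0}, {"delta_pos": [-22.4, 0.5, 0], "claw": 22, "turn": 0}, {"delta_pos": [-22.4, 0.5, 0], "claw": 22, "turn": 0}, {"delta_pos": [-22.4, 0.5, 0], "claw": 22, "turn": 0}, {"delta_pos": [-22.4, 0.3, 0], "claw": 22, "turn": -0.012}, {"delta_pos": [0, 0, 0], "claw": 22, "turn": 0}]}}

```text
clock: 16.2
eef_pos: [478.1, -297.8, 154.9]
tcp_rot: [-3.14, 0.004, -0.006]
contact_force: [-1.1, -0.2, -2.3]
opening: 0.322
grasp_force: 79.5
```

{"method": "step_arm", "body": {"motion": [{"delta_pos": [0, 0, 25], "claw": 22, "turn": 0}, {"delta_pos": [0, 0, 25], "claw": 22, "turn": 0}, {"delta_pos": [0, 0, 25], "claw": 22, "turn": 0}, {"delta_pos": [0, 0, 15], "claw": 22, "turn": 0}, {"delta_pos": [0, 0, 0], "claw": 22, "turn": 0}, {"delta_pos": [0, 0, 0], "claw": 22, "turn": 0}, {"delta_pos": [0, 0, 0], "claw": 22, "turn": 0}]}}

```text
clock: 16.78
eef_pos: [483.2, -299.0, 66.3]
tcp_rot: [3.141, -0.001, -0.006]
contact_force: [0.1, -0.6, -1.7]
opening: 0.322
grasp_force: 79.4
```

```bash
python3 go.py 483 -299 33 -0.006
python3 - <<'E'
from m import *
S=grab_frame("scene")
a=cv2.resize(S["img"][195:285,255:360],None,fx=6,fy=6,interpolation=cv2.INTER_CUBIC)
cv2.imwrite("pics/pl1.png",cv2.cvtColor(a,cv2.COLOR_RGB2BGR))
E
```

```text
pos [ 483.2 -299.    66.3] rot [ 3.141e+00 -1.000e-03 -6.000e-03] q6 [-0.56  0.49  1.88  0.    0.77  1.02] t 16.7833
delta [-0.3  0.  33.3] turn(tool z) -0.0 F [ 0.1 -0.6 -1.7] grip 79.36195850372314 0.3216729425035798
```

View pics/pl1.png

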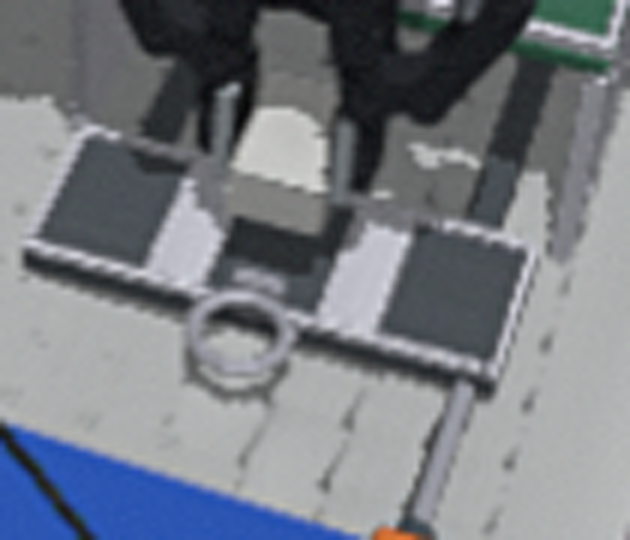

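Block A is held level above the middle pocket, its front lower edge near crop (272,223). I'll check its x.

```bash
python3 - <<'E'
from h import *
S=grab_frame("scene")
k=6;g=S["img"]
print(plane(S,[[255+272/6-.4,195+223/6-.4],[255+218/6-.4,195+210/6-.4],[255+324/6-.4,195+234/6-.4]],49.6).round(1))
print("top front edge",plane(S,[[255+279/6-.4,195+182/6-.4]],69.6).round(1))
E
```

```text
[[ 471.5 -299.7   49.6]
 [ 471.  -283.    49.6]
 [ 472.5 -315.5   49.6]]
top front edge [[ 469.5 -301.    69.6]]
```

{"method": "step_arm", "body": {"motion": [{"delta_pos": [-2, 0, 10], "claw": 22, "turn": 0}, {"delta_pos": [0, 0, 10], "claw": 22, "turn": 0}, {"delta_pos": [0, 0, 6], "claw": 22, "turn": 0}, {"delta_pos": [0, 0, 2], "claw": 22, "turn": 0}, {"delta_pos": [0, 0, 2], "claw": 22, "turn": 0}, {"delta_pos": [0, 0, 0], "claw": 22, "turn": 0}]}}

```text
clock: 17.38
eef_pos: [482.3, -299.3, 35.1]
tcp_rot: [3.14, -0.004, -0.006]
contact_force: [6.2, -0.3, -4.0]
opening: 0.326
grasp_force: 82.0
```

{"method": "step_arm", "body": {"motion": [{"delta_pos": [0, 0, 1.5], "claw": 22, "turn": 0}, {"delta_pos": [0, 0, 1.5], "claw": 22, "turn": 0}, {"delta_pos": [0, 0, 0], "claw": 22, "turn": 0}]}}

```text
clock: 17.63
eef_pos: [482.2, -299.3, 32.5]
tcp_rot: [3.14, -0.004, -0.006]
contact_force: [4.8, -1.1, 0.8]
opening: 0.326
grasp_force: 82.5
```

It's in the pocket, lightly touching the front rim. I'll ease +1 mm and release.

{"method": "step_arm", "body": {"motion": [{"delta_pos": [1.5, 0, 0], "claw": 22, "turn": 0}, {"delta_pos": [0, 0, 0.3], "claw": 22, "turn": 0}, {"delta_pos": [0, 0, 0], "claw": 32, "turn": 0}, {"delta_pos": [0, 0, 0], "claw": 36, "turn": 0}, {"delta_pos": [0, 0, 0], "claw": 40, "turn": 0}, {"delta_pos": [0, 0, -8], "claw": 40, "turn": 0}, {"delta_pos": [0, 0, -25], "claw": 40, "turn": 0}, {"delta_pos": [0, 0, -30], "claw": 40, "turn": 0}]}}

```text
clock: 18.3
eef_pos: [480.3, -297.6, 94.2]
tcp_rot: [-3.139, 0.004, -0.006]
contact_force: [0.1, -0.0, -0.3]
opening: 0.468
grasp_force: 0.0
```

{"method": "step_arm", "body": {"motion": [{"delta_pos": [0, 0, -30], "claw": 45, "turn": 0}, {"delta_pos": [0, 0, -30], "claw": 45, "turn": 0}, {"delta_pos": [0, 20, 0], "claw": 45, "turn": -0.073}, {"delta_pos": [20, 20, 0], "claw": 45, "turn": 0}, {"delta_pos": [25, 10, 0], "claw": 45, "turn": 0}, {"delta_pos": [25, 5, 0], "claw": 45, "turn": 0}, {"delta_pos": [0, 0, 0], "claw": 45, "turn": 0}, {"delta_pos": [0, 0, 0], "claw": 45, "turn": 0}]}}

```text
clock: 18.97
eef_pos: [554.3, -348.7, 154.9]
tcp_rot: [-3.141, 0.0, 0.067]
contact_force: [-0.7, 0.6, 0.3]
opening: 0.527
grasp_force: 0.0
```

```bash
python3 go.py 577.5 -357.6 106 0.067
```

```text
pos [ 554.3 -348.7  154.9] rot [-3.141  0.     0.067] q6 [-0.56  0.48  1.64 -0.    1.02  0.94] t 18.9667
delta [22.5 10.5 48.9] turn(tool z) 0.0 F [-0.7  0.6  0.3] grip 0.0 0.5268251395710127
```

{"method": "step_arm", "body": {"motion": [{"delta_pos": [11, 5, 0], "claw": 45, "turn": 0}, {"delta_pos": [11.5, 5.5, 10], "claw": 45, "turn": 0}, {"delta_pos": [0, 0, 15], "claw": 45, "turn": 0}, {"delta_pos": [0, 0, 14], "claw": 45, "turn": 0}, {"delta_pos": [0, 0, 6], "claw": 45, "turn": 0}, {"delta_pos": [0, 0, 4], "claw": 45, "turn": 0}, {"delta_pos": [0, 0, 0], "claw": 45, "turn": 0}, {"delta_pos": [0, 0, 0], "claw": 45, "turn": 0}]}}

```text
clock: 19.63
eef_pos: [576.8, -357.8, 106.2]
tcp_rot: [-3.142, 0.0, 0.067]
contact_force: [-0.1, 0.3, -0.5]
opening: 0.527
grasp_force: 0.0
```

{"method": "step_arm", "body": {"motion": [{"delta_pos": [0, 0, 0], "claw": 22, "turn": 0}, {"delta_pos": [0, 0, 0], "claw": 22, "turn": 0}, {"delta_pos": [0, 0, 0], "claw": 22, "turn": 0}, {"delta_pos": [0, 0, 0], "claw": 22, "turn": 0}, {"delta_pos": [0, 0, 0], "claw": 22, "turn": 0}, {"delta_pos": [0, 0, 0], "claw": 22, "turn": 0}], "force": 80}}

```text
clock: 20.13
eef_pos: [577.5, -358.1, 107.2]
tcp_rot: [3.141, -0.001, 0.067]
contact_force: [-1.2, 0.1, 6.1]
opening: 0.322
grasp_force: 79.8
```

{"method": "step_arm", "body": {"motion": [{"delta_pos": [0, 0, -15], "claw": 22, "turn": 0}, {"delta_pos": [0, 0, -20], "claw": 22, "turn": 0}, {"delta_pos": [0, 0, -15], "claw": 22, "turn": 0}, {"delta_pos": [0, 0, 0], "claw": 22, "turn": 0}]}}

```text
clock: 20.47
eef_pos: [578.7, -358.8, 159.4]
tcp_rot: [3.139, -0.004, 0.067]
contact_force: [1.4, -0.9, -1.0]
opening: 0.325
grasp_force: 79.3
```

```bash
python3 go.py 484.2 -354 60 -0.006
python3 - <<'E'
from m import *
S=grab_frame("scene");T=grab_frame("top")
a=cv2.resize(S["img"][150:330,230:380],None,fx=2.6,fy=2.6,interpolation=cv2.INTER_CUBIC)
b=cv2.resize(T["img"][115:295,255:405],None,fx=2.6,fy=2.6,interpolation=cv2.INTER_CUBIC)
cv2.imwrite("pics/b1.png",cv2.cvtColor(np.hstack([a,b]),cv2.COLOR_RGB2BGR))
E
```

```text
pos [ 578.7 -358.8  159.4] rot [ 3.139 -0.004  0.067] q6 [-0.56  0.51  1.58 -0.    1.05  0.95] t 20.4667
delta [-94.3 -11.4  99. ] turn(tool z) 0.073 F [ 1.4 -0.9 -1. ] grip 79.33950304985046 0.32545659118859266
```

View pics/b1.png

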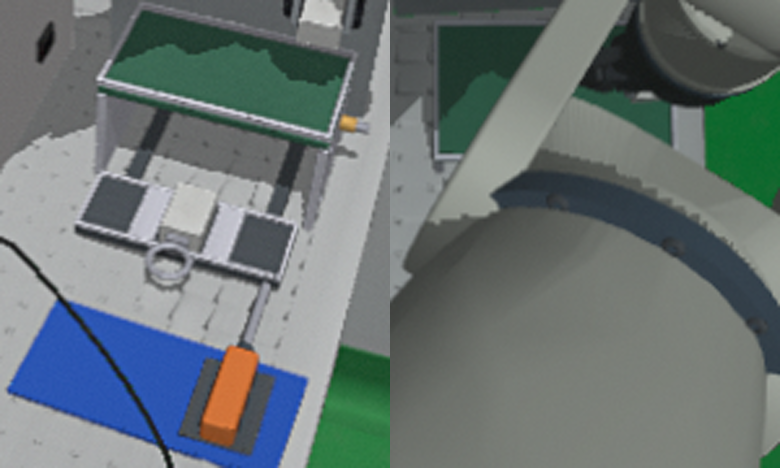

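Block A is seated in the middle pocket and block B is lifted. Moving to the right pocket.

{"method": "step_arm", "body": {"motion": [{"delta_pos": [-23.3, -2.8, 0], "claw": 22, "turn": 0}, {"delta_pos": [-23.3, -2.8, 0], "claw": 22, "turn": 0}, {"delta_pos": [-23.3, -2.8, 0], "claw": 22, "turn": 0}, {"delta_pos": [-23.3, -2.8, 0], "claw": 22, "turn": 0.073}, {"delta_pos": [0, 0, 25], "claw": 22, "turn": 0}, {"delta_pos": [0, 0, 30], "claw": 22, "turn": 0}, {"delta_pos": [0, 0, 25], "claw": 22, "turn": 0}, {"delta_pos": [0, 0, 15], "claw": 22, "turn": 0}]}}

```text
clock: 21.23
eef_pos: [481.1, -351.4, 57.1]
tcp_rot: [-3.139, 0.004, -0.006]
contact_force: [-0.7, 0.7, -1.5]
opening: 0.323
grasp_force: 79.3
```

{"method": "step_arm", "body": {"motion": [{"delta_pos": [0, 0, 0], "claw": 22, "turn": 0}, {"delta_pos": [0, 0, 0], "claw": 22, "turn": 0}, {"delta_pos": [0, 0, 0], "claw": 22, "turn": 0}]}}

```text
clock: 21.48
eef_pos: [483.5, -352.9, 61.2]
tcp_rot: [3.142, -0.0, -0.006]
contact_force: [0.2, 0.4, -1.7]
opening: 0.322
grasp_force: 79.2
```

```bash
python3 go.py 484.2 -354 33 -0.006
python3 - <<'E'
from m import *
S=grab_frame("scene")
a=cv2.resize(S["img"][195:285,255:360],None,fx=6,fy=6,interpolation=cv2.INTER_CUBIC)
cv2.imwrite("pics/pl2.png",cv2.cvtColor(a,cv2.COLOR_RGB2BGR))
E
```

```text
pos [ 483.5 -352.9   61.2] rot [ 3.142 -0.    -0.006] q6 [-0.63  0.53  1.82  0.    0.79  0.94] t 21.4833
delta [ 0.7  1.  28.2] turn(tool z) -0.0 F [ 0.2  0.4 -1.7] grip 79.2389702796936 0.32200631546490105
```

View pics/pl2.png

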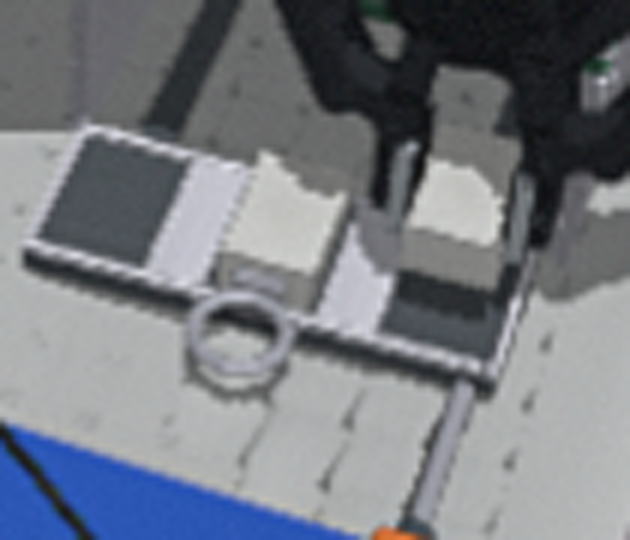

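```bash
python3 - <<'E'
from h import *
S=grab_frame("scene")
print(plane(S,[[255+450/6-.4,195+277/6-.4],[255+408/6-.4,195+266/6-.4],[255+495/6-.4,195+287/6-.4]],44.2).round(1))
print("A seated front bottom? top front edge",plane(S,[[255+270/6-.4,195+268/6-.4]],36).round(1),"front rim inner",plane(S,[[255+440/6-.4,195+350/6-.4]],20).round(1))
print("B top front",plane(S,[[255+458/6-.4,195+238/6-.4]],64.2).round(1))
E
```

```text
[[ 473.7 -354.6   44.2]
 [ 473.7 -341.7   44.2]
 [ 474.4 -368.2   44.2]]
A seated front bottom? top front edge [[ 466.1 -301.7   36. ]] front rim inner [[ 466.1 -356.2   20. ]]
B top front [[ 471.  -355.4   64.2]]
```

The relative estimate from A's seating agrees with TCP x≈484. Lowering.

{"method": "step_arm", "body": {"motion": [{"delta_pos": [0.7, 1, 10], "claw": 22, "turn": 0}, {"delta_pos": [0, 0, 8], "claw": 22, "turn": 0}, {"delta_pos": [0, 0, 3], "claw": 22, "turn": 0}, {"delta_pos": [0, 0, 2], "claw": 22, "turn": 0}, {"delta_pos": [0, 0, 2], "claw": 22, "turn": 0}, {"delta_pos": [0, 0, 0], "claw": 22, "turn": 0}]}}

```text
clock: 22.08
eef_pos: [483.8, -353.7, 35.5]
tcp_rot: [-3.141, 0.001, -0.006]
contact_force: [-0.7, 0.5, -2.1]
opening: 0.32
grasp_force: 79.3
```

{"method": "step_arm", "body": {"motion": [{"delta_pos": [0, 0, 1.5], "claw": 22, "turn": 0}, {"delta_pos": [0, 0, 1.5], "claw": 22, "turn": 0}, {"delta_pos": [0, 0, 0], "claw": 22, "turn": 0}]}}

```text
clock: 22.33
eef_pos: [483.9, -353.8, 33.2]
tcp_rot: [-3.142, 0.0, -0.006]
contact_force: [-3.7, 0.4, 0.3]
opening: 0.325
grasp_force: 79.6
```

{"method": "step_arm", "body": {"motion": [{"delta_pos": [-0.5, 0, 0.5], "claw": 22, "turn": 0}, {"delta_pos": [0, 0, 0], "claw": 22, "turn": 0}, {"delta_pos": [0, 0, 0], "claw": 32, "turn": 0}, {"delta_pos": [0, 0, 0], "claw": 36, "turn": 0}, {"delta_pos": [0, 0, 0], "claw": 40, "turn": 0}, {"delta_pos": [0, 0, -8], "claw": 40, "turn": 0}, {"delta_pos": [0, 0, -25], "claw": 40, "turn": 0}, {"delta_pos": [0, 0, -30], "claw": 40, "turn": 0}]}}

```text
clock: 23.0
eef_pos: [482.4, -353.0, 94.8]
tcp_rot: [-3.139, 0.003, -0.006]
contact_force: [0.6, -0.5, 0.3]
opening: 0.469
grasp_force: 0.0
```

{"method": "step_arm", "body": {"motion": [{"delta_pos": [0, 0, -35], "claw": 40, "turn": 0}, {"delta_pos": [0, 0, -35], "claw": 40, "turn": 0}, {"delta_pos": [0, 0, -35], "claw": 40, "turn": 0}, {"delta_pos": [-30, 25, 0], "claw": 40, "turn": 0}, {"delta_pos": [-30, 25, 0], "claw": 40, "turn": 0}, {"delta_pos": [-30, 25, 0], "claw": 40, "turn": 0}, {"delta_pos": [-30, 25, 0], "claw": 40, "turn": 0}, {"delta_pos": [-30, 25, 0], "claw": 40, "turn": 0}]}}

```text
clock: 23.67
eef_pos: [331.4, -478.8, 201.4]
tcp_rot: [3.141, -0.001, -0.006]
contact_force: [1.0, -1.5, -0.5]
opening: 0.47
grasp_force: 0.0
```

{"method": "step_arm", "body": {"motion": [{"delta_pos": [-30, 25, 0], "claw": 40, "turn": 0}, {"delta_pos": [-20, 25, 0], "claw": 40, "turn": 0}, {"delta_pos": [0, 25, 0], "claw": 40, "turn": 0}, {"delta_pos": [0, 0, 0], "claw": 40, "turn": 0}]}}

```text
clock: 24.0
eef_pos: [280.9, -556.9, 201.5]
tcp_rot: [3.138, -0.001, -0.009]
contact_force: [0.9, 0.7, -0.1]
opening: 0.469
grasp_force: 0.0
```

```bash
python3 - <<'E'
from pk import *
import pickle
S=grab_frame("scene");T=grab_frame("top")
pickle.dump((S,T),open("f2.pkl","wb"))
a=cv2.resize(S["img"][150:330,230:380],None,fx=2.6,fy=2.6,interpolation=cv2.INTER_CUBIC)
b=cv2.resize(T["img"][115:295,255:405],None,fx=2.6,fy=2.6,interpolation=cv2.INTER_CUBIC)
cv2.imwrite("pics/loaded.png",cv2.cvtColor(np.hstack([a,b]),cv2.COLOR_RGB2BGR))
print(handle(T)[0],handle(S)[0])
E
python3 go.py 357 -365 23 0
```

```text
(array([ 357.2, -364.9]), [np.float64(21.5), np.float64(60.1)], 3.134) (array([ 352. , -367.1]), [np.float64(22.3), np.float64(74.6)], 3.136)
pos [ 281.9 -553.   200.7] rot [-3.142 -0.    -0.008] q6 [-1.1   0.38  1.68  0.    1.08  0.48] t 24.1
delta [  73.6 -188.6  177.7] turn(tool z) -0.008 F [-0.3  0.   0.7] grip 0.0 0.46762546652107523
```

View pics/loaded.png

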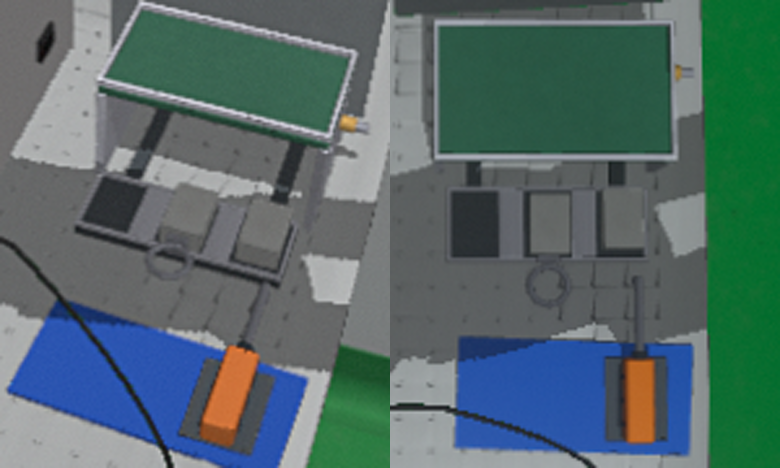

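Both blocks look seated. I'll check that B is flat by triangulating its top corners against A.

```bash
python3 - <<'E'
from pk import *
import pickle
S,T=pickle.load(open("f2.pkl","rb"))
a=cv2.resize(S["img"][212:262,260:350],None,fx=4.4,fy=4.4,interpolation=cv2.INTER_CUBIC)
b=cv2.resize(T["img"][180:222,270:360],None,fx=4.4,fy=4.4,interpolation=cv2.INTER_CUBIC)
h=max(a.shape[0],b.shape[0]);o=np.zeros((h,a.shape[1]+b.shape[1],3),np.uint8);o[:a.shape[0],:a.shape[1]]=a;o[:b.shape[0],a.shape[1]:]=b
o=np.clip(o.astype(float)*1.5,0,255).astype(np.uint8)
cv2.imwrite("pics/seat.png",cv2.cvtColor(o,cv2.COLOR_RGB2BGR))
for z in(36,):print(z,proj(S,[[490-22.5+d,y+e,z] for y in(-299,-354) for d in(0,45) for e in(15,-15)]).round(1).tolist())
E
```

```text
36 [[290.5, 236.2], [306.4, 240.5], [297.6, 219.7], [313.0, 223.6], [319.8, 244.0], [336.1, 248.3], [326.0, 227.0], [341.7, 231.0]]
```

View pics/seat.png

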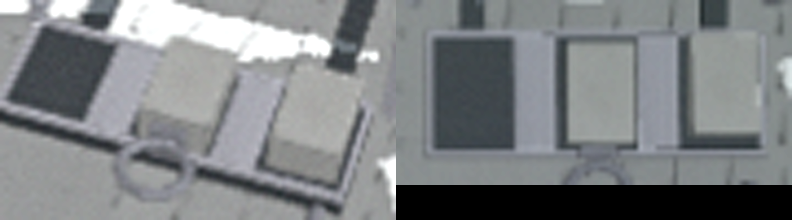

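Both blocks lie within the rims: A sits slightly forward and B against the rear rim, both flat. The rod is where I left it, so I'll fetch it.

{"method": "step_arm", "body": {"motion": [{"delta_pos": [9.2, -23.6, 0], "claw": 40, "turn": -0.007}, {"delta_pos": [9.2, -23.6, 0], "claw": 40, "turn": 0}, {"delta_pos": [9.2, -23.6, 0], "claw": 40, "turn": 0}, {"delta_pos": [9.2, -23.6, 0], "claw": 40, "turn": 0}, {"delta_pos": [9.2, -23.6, 0], "claw": 40, "turn": 0}, {"delta_pos": [9.2, -23.6, 0], "claw": 40, "turn": 0}, {"delta_pos": [9.2, -23.6, 0], "claw": 40, "turn": 0}, {"delta_pos": [9.2, -23.6, 0], "claw": 40, "turn": 0}]}}

```text
clock: 24.77
eef_pos: [356.2, -361.1, 200.6]
tcp_rot: [-3.141, 0.0, 0.002]
contact_force: [0.6, 0.6, 0.2]
opening: 0.465
grasp_force: 0.0
```

{"method": "step_arm", "body": {"motion": [{"delta_pos": [0, 0, 35], "claw": 40, "turn": 0}, {"delta_pos": [0, 0, 35], "claw": 40, "turn": 0}, {"delta_pos": [0, 0, 30], "claw": 40, "turn": 0}, {"delta_pos": [0, 0, 25], "claw": 40, "turn": 0}, {"delta_pos": [0, 0, 0], "claw": 40, "turn": 0}, {"delta_pos": [0, 0, 0], "claw": 40, "turn": 0}, {"delta_pos": [0, 0, 0], "claw": 40, "turn": 0}]}}

```text
clock: 25.35
eef_pos: [356.6, -363.8, 76.8]
tcp_rot: [3.141, -0.001, 0.002]
contact_force: [0.9, -0.5, 0.8]
opening: 0.47
grasp_force: 0.0
```

```bash
python3 go.py 357.2 -364.9 22.8 0
python3 - <<'E'
from m import *
S=grab_frame("scene");print(handle(S)[0])
E
```

```text
pos [ 356.6 -363.8   76.8] rot [ 3.141e+00 -1.000e-03  2.000e-03] q6 [-0.8   0.4   2.01  0.    0.73  0.77] t 25.35
delta [ 0.5  1.1 54. ] turn(tool z) 0.002 F [ 0.9 -0.5  0.8] grip 0.0 0.47038013804555795
(array([ 352. , -367.1]), [np.float64(22.2), np.float64(74.6)], 3.136)
```

{"method": "step_arm", "body": {"motion": [{"delta_pos": [0.5, 1.1, 15], "claw": 40, "turn": 0}, {"delta_pos": [0, 0, 15], "claw": 40, "turn": 0}, {"delta_pos": [0, 0, 12], "claw": 40, "turn": 0}, {"delta_pos": [0, 0, 8], "claw": 40, "turn": 0}, {"delta_pos": [0, 0, 4], "claw": 40, "turn": 0}, {"delta_pos": [0, 0, 0], "claw": 40, "turn": 0}, {"delta_pos": [0, 0, 0], "claw": 40, "turn": 0}]}}

```text
clock: 25.98
eef_pos: [356.8, -365.3, 22.2]
tcp_rot: [3.141, -0.001, 0.001]
contact_force: [0.4, 0.1, 0.2]
opening: 0.467
grasp_force: 0.0
```

{"method": "step_arm", "body": {"motion": [{"delta_pos": [0, 0, 0], "claw": 15, "turn": 0}, {"delta_pos": [0, 0, 0], "claw": 15, "turn": 0}, {"delta_pos": [0, 0, 0], "claw": 15, "turn": 0}, {"delta_pos": [0, 0, 0], "claw": 15, "turn": 0}, {"delta_pos": [0, 0, 0], "claw": 15, "turn": 0}, {"delta_pos": [0, 0, 0], "claw": 15, "turn": 0}], "force": 110}}

```text
clock: 26.48
eef_pos: [356.8, -365.3, 22.7]
tcp_rot: [3.141, -0.001, 0.001]
contact_force: [-1.4, 1.6, 10.3]
opening: 0.224
grasp_force: 108.4
```

{"method": "step_arm", "body": {"motion": [{"delta_pos": [0, 0, -10], "claw": 15, "turn": 0}, {"delta_pos": [0, 0, -20], "claw": 15, "turn": 0}, {"delta_pos": [0, 0, -25], "claw": 15, "turn": 0}, {"delta_pos": [0, 0, 0], "claw": 15, "turn": -0.11}, {"delta_pos": [0, 0, 0], "claw": 15, "turn": -0.11}, {"delta_pos": [0, 0, 0], "claw": 15, "turn": -0.11}, {"delta_pos": [0, 0, 0], "claw": 15, "turn": -0.11}, {"delta_pos": [0, 0, 0], "claw": 15, "turn": -0.11}]}}

```text
clock: 27.15
eef_pos: [356.4, -365.0, 77.3]
tcp_rot: [3.141, -0.0, 0.556]
contact_force: [0.1, 0.8, -1.2]
opening: 0.22
grasp_force: 108.2
```

{"method": "step_arm", "body": {"motion": [{"delta_pos": [0, 0, 0], "claw": 15, "turn": 0}, {"delta_pos": [0, 0, 0], "claw": 15, "turn": 0}]}}

```text
clock: 27.32
eef_pos: [356.5, -365.0, 77.0]
tcp_rot: [3.141, -0.0, 0.547]
contact_force: [-0.7, -0.1, -2.0]
opening: 0.228
grasp_force: 108.1
```

```bash
python3 go.py 367 -345.6 38 0.551
```

```text
pos [ 356.5 -365.    77. ] rot [ 3.141 -0.     0.547] q6 [-0.8   0.4   2.    0.    0.74  0.22] t 27.3167
delta [ 19.1 -11.1  39. ] turn(tool z) -0.004 F [-0.7 -0.1 -2. ] grip 108.14478993415833 0.22820504079965354
```

{"method": "step_arm", "body": {"motion": [{"delta_pos": [10, -6, 0], "claw": 15, "turn": 0}, {"delta_pos": [9, -5, 0], "claw": 15, "turn": 0}, {"delta_pos": [0, 0, 10], "claw": 15, "turn": 0}, {"delta_pos": [0, 0, 10], "claw": 15, "turn": 0}, {"delta_pos": [0, 0, 5], "claw": 15, "turn": 0}, {"delta_pos": [0, 0, 3], "claw": 15, "turn": 0}, {"delta_pos": [0, 0, 2], "claw": 15, "turn": 0}, {"delta_pos": [0, 0, 0], "claw": 15, "turn": 0}]}}

```text
clock: 27.98
eef_pos: [366.5, -345.5, 45.8]
tcp_rot: [-3.141, 0.0, 0.55]
contact_force: [0.4, -0.5, -1.1]
opening: 0.223
grasp_force: 108.1
```

{"method": "step_arm", "body": {"motion": [{"delta_pos": [0, 0, 3], "claw": 15, "turn": 0}, {"delta_pos": [0, 0, 3], "claw": 15, "turn": 0}, {"delta_pos": [0, 0, 3], "claw": 15, "turn": 0}, {"delta_pos": [0, 0, 0], "claw": 15, "turn": 0}, {"delta_pos": [0, 0, 0], "claw": 15, "turn": 0}]}}

```text
clock: 28.4
eef_pos: [366.7, -345.5, 37.4]
tcp_rot: [-3.141, 0.0, 0.551]
contact_force: [0.0, -0.5, -1.8]
opening: 0.228
grasp_force: 108.1
```

The hook is in the eye with no contact. Now pushing the loaded carriage home.

{"method": "step_arm", "body": {"motion": [{"delta_pos": [3.4, 2.1, -2], "claw": 15, "turn": 0}, {"delta_pos": [3.4, 2.1, 0], "claw": 15, "turn": 0}, {"delta_pos": [3.4, 2.1, 0], "claw": 15, "turn": 0}, {"delta_pos": [3.4, 2.1, 0], "claw": 15, "turn": 0}, {"delta_pos": [3.4, 2.1, 0], "claw": 15, "turn": 0}, {"delta_pos": [3.4, 2.1, 0], "claw": 15, "turn": 0}]}}

```text
clock: 28.9
eef_pos: [390.5, -345.7, 39.5]
tcp_rot: [-3.141, 0.001, 0.552]
contact_force: [-6.2, -2.1, -0.1]
opening: 0.225
grasp_force: 108.4
```

{"method": "step_arm", "body": {"motion": [{"delta_pos": [4.3, 2.6, 0], "claw": 15, "turn": 0}, {"delta_pos": [4.3, 2.6, 0], "claw": 15, "turn": 0}, {"delta_pos": [4.3, 2.6, 0], "claw": 15, "turn": 0}, {"delta_pos": [4.3, 2.6, 0], "claw": 15, "turn": 0}, {"delta_pos": [4.3, 2.6, 0], "claw": 15, "turn": 0}, {"delta_pos": [4.3, 2.6, 0], "claw": 15, "turn": 0}, {"delta_pos": [4.3, 2.6, 0], "claw": 15, "turn": 0}]}}

```text
clock: 29.48
eef_pos: [425.7, -345.7, 39.6]
tcp_rot: [-3.141, 0.001, 0.551]
contact_force: [-6.8, -3.4, -0.4]
opening: 0.223
grasp_force: 108.4
```

```bash
python3 go.py 487.5 -345.6 39.5 0.551
```

```text
pos [ 425.7 -345.7   39.6] rot [-3.141e+00  1.000e-03  5.510e-01] q6 [-0.68  0.51  1.94 -0.    0.7   0.34] t 29.4833
delta [52.7 32.3 -0. ] turn(tool z) 0.0 F [-6.8 -3.4 -0.4] grip 108.4127426147461 0.22327073624431257
```

{"method": "step_arm", "body": {"motion": [{"delta_pos": [4.3, 2.6, 0], "claw": 15, "turn": 0}, {"delta_pos": [4.3, 2.6, 0], "claw": 15, "turn": 0}, {"delta_pos": [4.3, 2.6, 0], "claw": 15, "turn": 0}, {"delta_pos": [4.3, 2.6, 0], "claw": 15, "turn": 0}, {"delta_pos": [4.3, 2.6, 0], "claw": 15, "turn": 0}]}}

```text
clock: 29.9
eef_pos: [450.7, -345.6, 39.5]
tcp_rot: [-3.141, 0.002, 0.551]
contact_force: [-6.1, -4.7, 0.7]
opening: 0.223
grasp_force: 108.4
```

{"method": "step_arm", "body": {"motion": [{"delta_pos": [4.3, 2.6, 0], "claw": 15, "turn": 0}, {"delta_pos": [4.3, 2.6, 0], "claw": 15, "turn": 0}, {"delta_pos": [4.3, 2.6, 0], "claw": 15, "turn": 0}, {"delta_pos": [4.3, 2.6, 0], "claw": 15, "turn": 0}, {"delta_pos": [2.6, 1.6, 0], "claw": 15, "turn": 0}]}}

```text
clock: 30.32
eef_pos: [474.2, -345.5, 39.5]
tcp_rot: [-3.141, 0.001, 0.551]
contact_force: [-6.6, -3.7, 0.8]
opening: 0.222
grasp_force: 108.4
```

{"method": "step_arm", "body": {"motion": [{"delta_pos": [1.7, 1.05, 0], "claw": 15, "turn": 0}, {"delta_pos": [1.7, 1.05, 0], "claw": 15, "turn": 0}]}}

```text
clock: 30.48
eef_pos: [477.9, -345.5, 39.5]
tcp_rot: [-3.141, 0.001, 0.551]
contact_force: [-6.0, -4.5, 0.7]
opening: 0.225
grasp_force: 108.4
```

{"method": "step_arm", "body": {"motion": [{"delta_pos": [1.7, 1.05, 0], "claw": 15, "turn": 0}, {"delta_pos": [1.7, 1.05, 0], "claw": 15, "turn": 0}, {"delta_pos": [1.3, 0.8, 0], "claw": 15, "turn": 0}]}}

```text
clock: 30.73
eef_pos: [483.4, -345.5, 39.5]
tcp_rot: [-3.141, 0.001, 0.551]
contact_force: [-5.9, -3.8, -0.2]
opening: 0.226
grasp_force: 108.4
```

{"method": "step_arm", "body": {"motion": [{"delta_pos": [1.3, 0.8, 0], "claw": 15, "turn": 0}, {"delta_pos": [1.3, 0.8, 0], "claw": 15, "turn": 0}]}}

```text
clock: 30.9
eef_pos: [486.4, -345.5, 39.5]
tcp_rot: [-3.141, 0.001, 0.551]
contact_force: [-5.8, -3.3, -0.2]
opening: 0.226
grasp_force: 108.4
```

{"method": "step_arm", "body": {"motion": [{"delta_pos": [1.3, 0.8, 0], "claw": 15, "turn": 0}, {"delta_pos": [1, 0.6, 0], "claw": 15, "turn": 0}]}}

```text
clock: 31.07
eef_pos: [487.9, -345.5, 39.3]
tcp_rot: [-3.14, 0.003, 0.552]
contact_force: [-14.1, -8.8, 2.2]
opening: 0.227
grasp_force: 108.5
```

{"method": "step_arm", "body": {"motion": [{"delta_pos": [1, 0.6, 0], "claw": 15, "turn": 0}, {"delta_pos": [0.8, 0.5, 0], "claw": 15, "turn": 0}]}}

```text
clock: 31.23
eef_pos: [488.2, -345.5, 39.0]
tcp_rot: [-3.138, 0.006, 0.553]
contact_force: [-21.3, -11.3, 3.5]
opening: 0.226
grasp_force: 108.8
```

It's against the inner stop at the predicted place, with the force jumping. I'll back off within the ring's play, then lift out.

{"method": "step_arm", "body": {"motion": [{"delta_pos": [-3.3, -2, 0], "claw": 15, "turn": 0}, {"delta_pos": [-3.3, -2, 0], "claw": 15, "turn": 0}, {"delta_pos": [-2.6, -1.6, 0], "claw": 15, "turn": 0}, {"delta_pos": [0, 0, 0], "claw": 15, "turn": 0}, {"delta_pos": [0, 0, 0], "claw": 15, "turn": 0}]}}

```text
clock: 31.65
eef_pos: [481.1, -345.0, 39.6]
tcp_rot: [3.141, -0.0, 0.551]
contact_force: [0.1, -0.0, -2.0]
opening: 0.226
grasp_force: 108.2
```

```bash
python3 go.py 357 -345.6 65 0.551
```

```text
pos [ 481.1 -345.    39.6] rot [ 3.141 -0.     0.551] q6 [-0.62  0.55  1.84  0.    0.75  0.4 ] t 31.65
delta [-106.   -64.5  -25.4] turn(tool z) -0.0 F [ 0.1 -0.  -2. ] grip 108.21125864982605 0.2260715522032787
```

{"method": "step_arm", "body": {"motion": [{"delta_pos": [0, 0, -8], "claw": 15, "turn": 0}, {"delta_pos": [0, 0, -8], "claw": 15, "turn": 0}, {"delta_pos": [0, 0, -8], "claw": 15, "turn": 0}, {"delta_pos": [0, 0, 0], "claw": 15, "turn": 0}, {"delta_pos": [0, 0, 0], "claw": 15, "turn": 0}]}}

```text
clock: 32.07
eef_pos: [481.6, -345.5, 64.6]
tcp_rot: [3.14, -0.001, 0.551]
contact_force: [1.3, 0.1, -1.8]
opening: 0.222
grasp_force: 108.2
```

{"method": "step_arm", "body": {"motion": [{"delta_pos": [-15, -9.2, 0], "claw": 15, "turn": 0}, {"delta_pos": [-15, -9.2, 0], "claw": 15, "turn": 0}, {"delta_pos": [-20, -12, 0], "claw": 15, "turn": 0}, {"delta_pos": [-20, -12, 0], "claw": 15, "turn": 0}, {"delta_pos": [-20, -12, 0], "claw": 15, "turn": 0}, {"delta_pos": [-16, -10, 0], "claw": 15, "turn": 0}, {"delta_pos": [0, 0, 0], "claw": 15, "turn": 0.11}, {"delta_pos": [0, 0, 0], "claw": 15, "turn": 0.11}]}}

```text
clock: 32.73
eef_pos: [355.5, -345.5, 63.4]
tcp_rot: [-3.141, 0.0, 0.325]
contact_force: [1.4, -0.8, -1.5]
opening: 0.223
grasp_force: 108.2
```

{"method": "step_arm", "body": {"motion": [{"delta_pos": [0, 0, 0], "claw": 15, "turn": 0.11}, {"delta_pos": [0, 0, 0], "claw": 15, "turn": 0.11}, {"delta_pos": [0, 0, 0], "claw": 15, "turn": 0.11}, {"delta_pos": [0, 10, 0], "claw": 15, "turn": 0}, {"delta_pos": [0, 9, 0], "claw": 15, "turn": 0}, {"delta_pos": [0, 0, 0], "claw": 15, "turn": 0}, {"delta_pos": [0, 0, 0], "claw": 15, "turn": 0}]}}

```text
clock: 33.32
eef_pos: [356.9, -365.6, 63.5]
tcp_rot: [3.141, -0.0, 0.002]
contact_force: [-0.6, -0.3, -1.4]
opening: 0.225
grasp_force: 108.2
```

```bash
python3 go.py 357 -365 23 0
```

```text
pos [ 356.9 -365.6   63.5] rot [ 3.141e+00 -0.000e+00  2.000e-03] q6 [-0.8   0.42  2.01  0.    0.71  0.77] t 33.3167
delta [ 0.  -0.6 40.5] turn(tool z) 0.002 F [-0.6 -0.3 -1.4] grip 108.19565892219543 0.22486560512164136
```

{"method": "step_arm", "body": {"motion": [{"delta_pos": [0, 0, 15], "claw": 15, "turn": 0}, {"delta_pos": [0, 0, 12], "claw": 15, "turn": 0}, {"delta_pos": [0, 0, 7], "claw": 15, "turn": 0}, {"delta_pos": [0, 0, 3], "claw": 15, "turn": 0}, {"delta_pos": [0, 0, 2], "claw": 15, "turn": 0}, {"delta_pos": [0, 0, 1.5], "claw": 15, "turn": 0}, {"delta_pos": [0, 0, 0], "claw": 15, "turn": 0}, {"delta_pos": [0, 0, 0], "claw": 15, "turn": 0}]}}

```text
clock: 33.98
eef_pos: [357.1, -364.9, 23.3]
tcp_rot: [3.141, -0.0, 0.001]
contact_force: [0.5, 0.2, -0.7]
opening: 0.224
grasp_force: 108.2
```

{"method": "step_arm", "body": {"motion": [{"delta_pos": [0, 0, 0.5], "claw": 15, "turn": 0}, {"delta_pos": [0, 0, 0], "claw": 24, "turn": 0}, {"delta_pos": [0, 0, 0], "claw": 32, "turn": 0}, {"delta_pos": [0, 0, 0], "claw": 40, "turn": 0}, {"delta_pos": [0, 0, 0], "claw": 40, "turn": 0}, {"delta_pos": [0, 0, -10], "claw": 40, "turn": 0}, {"delta_pos": [0, 0, -30], "claw": 40, "turn": 0}, {"delta_pos": [0, 0, -35], "claw": 40, "turn": 0}]}}

```text
clock: 34.65
eef_pos: [355.7, -363.5, 97.3]
tcp_rot: [-3.139, 0.003, 0.001]
contact_force: [0.4, -0.6, 0.9]
opening: 0.469
grasp_force: 0.0
```

{"method": "step_arm", "body": {"motion": [{"delta_pos": [0, 0, -35], "claw": 40, "turn": 0}, {"delta_pos": [0, 0, -35], "claw": 40, "turn": 0}, {"delta_pos": [0, 0, -35], "claw": 40, "turn": 0}, {"delta_pos": [0, 0, -35], "claw": 40, "turn": 0}, {"delta_pos": [-35, 0, 0], "claw": 40, "turn": 0}, {"delta_pos": [-35, 10, 0], "claw": 40, "turn": 0}, {"delta_pos": [0, 35, 0], "claw": 40, "turn": 0}, {"delta_pos": [0, 35, 0], "claw": 40, "turn": 0}]}}

```text
clock: 35.32
eef_pos: [285.1, -444.4, 238.9]
tcp_rot: [3.141, -0.0, 0.001]
contact_force: [1.3, -1.0, 0.2]
opening: 0.467
grasp_force: 0.0
```

{"method": "step_arm", "body": {"motion": [{"delta_pos": [0, 35, 0], "claw": 40, "turn": 0}, {"delta_pos": [0, 35, 0], "claw": 40, "turn": 0}, {"delta_pos": [0, 35, 0], "claw": 40, "turn": 0}, {"delta_pos": [0, 0, 0], "claw": 40, "turn": 0}, {"delta_pos": [0, 0, 0], "claw": 40, "turn": 0}]}}

```text
clock: 35.73
eef_pos: [286.5, -550.9, 237.6]
tcp_rot: [-3.141, 0.0, -0.001]
contact_force: [-0.3, 1.2, -0.5]
opening: 0.468
grasp_force: 0.0
```

```bash
python3 - <<'E'
from m import *
S=grab_frame("scene");T=grab_frame("top")
a=cv2.resize(S["img"][150:330,230:380],None,fx=2.6,fy=2.6,interpolation=cv2.INTER_CUBIC)
b=cv2.resize(T["img"][115:295,255:405],None,fx=2.6,fy=2.6,interpolation=cv2.INTER_CUBIC)
cv2.imwrite("pics/final.png",cv2.cvtColor(np.hstack([a,b]),cv2.COLOR_RGB2BGR))
print(handle(T)[0],handle(S)[0])
E
python3 go.py 357 -365 23 0
```

```text
(array([ 357.2, -364. ]), [np.float64(19.5), np.float64(60.1)], 3.134) (array([ 352.2, -366. ]), [np.float64(22.4), np.float64(74.7)], 3.137)
pos [ 286.7 -548.8  237.5] rot [-3.14e+00  0.00e+00  1.00e-03] q6 [-1.09  0.35  1.65  0.    1.15  0.48] t 35.8333
delta [  70.5 -183.6  214.7] turn(tool z) 0.001 F [-0.7  0.1  0. ] grip 0.0 0.4659452478992335
```

View pics/final.png

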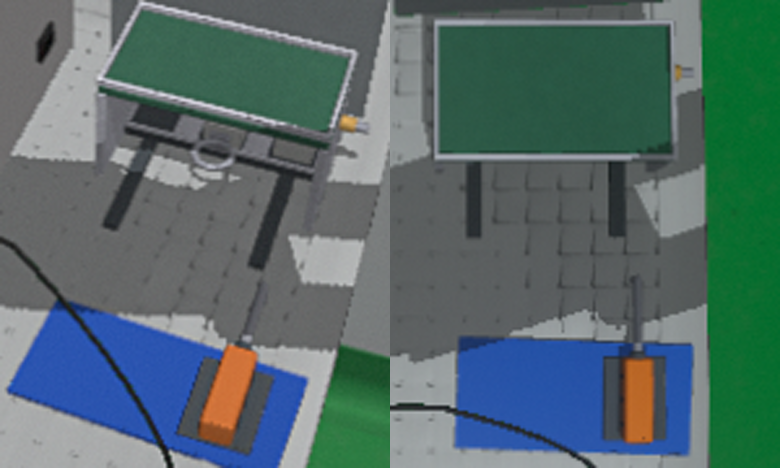

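The carriage is home: the eye is back under the ledge at crop (214,154), its starting place. Both blocks are inside and the rod stands on the pad. Handing in.

```bash
python3 -c "
from rig import *
print(sign_off())"
```

```text
the job is handed in; nothing more can be done
None
```

I handed the job in at about 36 s: both blocks present lie flat in their own pockets, the carriage is home against its inner stop, and the rod stands on its handle on the blue pad. I never located the lab bottle in the pictures, but felt no unexpected contact.

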